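# Cap a sample bottle in the bench capping press

### The arm

A 7-joint arm with a two-finger parallel gripper is mounted at the origin on a cart in front of the work surface, level with it; the furniture and walls round the work are solid. World frame = base frame: x ahead of the robot, y to its left, z up, the work surface at z = 0. Lengths are in m, angles in degrees, forces in N, time in s.
With the tool pointing down it reaches from about 0.4 to 0.875 m from the base axis. Payload 6.5 kg.
Tool frame: the origin (TCP) lies midway between the tips of the shut fingers; the grasp point (between the pads) lies 19 mm behind it; z points along the fingers, y is the direction in which the jaws open and shut (so a half turn about z gives the same grasp; the last joint's range is limited). The gripper opens to 88 mm and grips with 3 to 60 N. Pads are 18 mm wide; open, the fingers measure 123 mm over their backs; the gripper's body (75 mm by 187 mm) begins 45 mm behind the grasp point.
Start: joints at [70.52, 30.733, -0.252, 88.115, 0.149, 61.152, -4.079], TCP at [0.176, -0.626, 0.21] pointing down, gripper open.
Joint ranges: [-154.64, 154.64], [-21.42, 123.67], [-72.66, 72.17], [13.99, 137.28], [-74.86, 254.86], [10.95, 109.41], [-158.01, 158.01]. Speed limits (degrees/s): [136.94, 136.94, 180, 180, 180, 180, 180].

### API

Orientations are given as a 3x3 rotation matrix whose columns are the frame's x, y, z axes.
In Python, from station import ctrl gives the robot as it stands.
- The arm moves only by the tool play_rows, never from a script. Its argument "commands" is text: rows parted by semicolons, each of 7 numbers parted by spaces: the shift along the world's x, y, z in m, then the turn, a rotation vector about the world's x, y, z in degrees, then the finger opening in m, from 0 to 0.0881. In form: x y z ax ay az hand; .... A call has 1 to 10 rows; each row is the pose to reach, as a shift and turn from the pose measured when the call began; what a row does not reach only later rows make up. A row lasts 1/8 s, in which the tool goes at most 62.5 mm and 10.7 degrees, less where a joint would pass 70% of its speed; a pose out of reach is approached as far as the arm can. A call with a gripper value outside its range is refused whole. The fingers move at their own pace and stop on an object; "newtons" is the grip in N (left out, the last holds). Time passes only in rows, so rows that repeat a pose let the fingers close. It gives the time, the measured TCP pose, the force and the opening at its end, in the units of the state.
- ctrl.get_state(): the state, without advancing time (a new reading comes with each control period).
- ctrl.get_image(name): name is "scene" or "side" or "wrist"; returns a dict with "pixels" (420x560x3 uint8, red, green, blue), "camera_matrix" (3x3 intrinsics, pixels), "R" (3x3) and "t" (3): a world point X has camera coordinates R X + t; the wrist camera has in their place "tool_from_camera" (4x4, takes a point from camera to tool coordinates, whose origin is the TCP and whose axes are the flange's). Camera axes: x right, y down, z forward; pixel columns grow to the right and rows downward; lengths in m; the calibration is good to about 2 mm. A picture is of the moment at which its call begins: read the wrist's pose just before it. There is no depth.
- ctrl.job_done(): hands the job in, once; it reports no verdict.
Trained networks look in a picture, given as the dict that the camera call returned (one of the last four; its "shot" number tells which), for a name from the list of things; names that differ only in an ending like _2 or _b are one class to them, and where a whole thing is asked for, a point or a joint stands for the part that bears it (a point fixed in the world has none). Each returns a list of dicts, best first, with "p" (0 to 1); they miss things now and then, are a little off and sometimes report something else, mostly with a low value. They report only what shows in the picture. A call takes as long as a camera call. They do not tell look-alikes from the thing itself.
- ctrl.look_for(label, picture): "extent" ([left, top, right, bottom] in pixels, round what is visible of it).
- ctrl.spot_point(label, picture): "xy" ([column, row] in pixels: a listed point, or the origin of a listed thing).
The state is a dict: "time_s": time; "q": joint angles; "qd": joint speeds; "effort": joint torques, N m; "tool_pos": TCP position; "eef_rot": TCP orientation; "ft_force": force on the tool from outside, world axes, zero at the start; "torque": the same for the moment, N m; "gripper_width": finger opening in m.
Only numpy, scipy, OpenCV 4.12 (cv2) and the standard library are available. Lean on these libraries where they do the work, as an engineer would, in place of code of your own. Each camera call takes 0.05 s, during which the arm holds its last target.

### The job

The amber sample bottle stands in the press's slide-out carriage with its white snap cap only set on loosely. Push the carriage all the way in under the ram first, then release the lever by pressing down the thumb pad of the red safety catch, and press the black lever grip down as far as it goes and hold it there for a good second so that the cap snaps fully home. Then let the lever come back up, and leave the bottle in the press and the other things on the bench where they stand.

Things in the scene. Friction and masses are not known exactly. Their poses are not given: they have to be found in the camera images.
- press: White bench capping press, fixed to the worktop, base 195 x 130 mm, head top at 222 mm. Origin on the worktop under the ram's axis; its x axis points to the rear of the press (carriage slides in along +x), its y axis to the left as seen from its front, z up. A round column stands behind the ram; the head (66 mm wide in y, 152 to 222 mm high) carries the lever's hub and the red catch on its front face.
- carriage (a joint): Slide of the aluminium carriage along the press's +x: 0 = pulled out (the start), 0.07 = home against its stop (bottle exactly under the ram). About 2 N of friction; stays where it is left.
- push_pad (a point): Centre of the black pad on the front (-x) face of the carriage's upright front plate, which is 60 mm wide, 8 mm thick and reaches from 16 to 73 mm above the worktop; this point is 56 mm up. It moves with the carriage.
- catch (a joint): Red safety catch, a rocker on a pin: 0 = its hook lies over the lug of the lever's hub and blocks the lever, 0.55 = fully released. The hook is clear of the lug from about 0.2. Pressing the thumb pad down (about 3 N) releases it; it stays where it is left.
- catch_pad (a point): Middle of the top of the catch's red ribbed thumb pad (26 mm in the press's x, 24 mm in y, 6 mm thick), which stands out to the left of the head; moves with the catch, about 23 mm down over its whole travel.
- catch_hinge (a point): Axis of the catch's pin (along the press's x); the pad lies 47 mm to its left (+y) and 17 mm above it at joint value 0. Fixed to the press.
- lever (a joint): Press lever: 0 = raised, 30 degrees above level (the start, a spring brings it back), 0.875 = fully down at its stop, about 20 degrees below level. It drives the ram 22.5 mm per rad through a rack. Pressing the grip takes 3 to 8 N.
- lever_grip (a point): Middle of the lever's round black grip, 24 mm in diameter and 72 mm long, lying along the press's x axis and standing out towards the front at the right-hand end of the arm; moves with the lever. Half the grip (12 mm) is above this point.
- lever_hinge (a point): Axis of the lever's shaft (along the press's x), in the plane of lever_grip; the grip's axis turns about it at 190 mm. Fixed to the press.
- bottle_center (a point): Amber bottle in the nest of the carriage, 41 mm in diameter, white snap cap 37 mm in diameter on top, 72 mm high with the loose cap (65 mm once seated); this point is on its axis 32 mm above its foot. Its foot stands 28 mm above the worktop, in a ring 10 mm high with 1.7 mm of play.
- cap (a joint): How far the snap cap has been pressed onto the bottle: 0 = set on loosely, 0.007 = fully home. Needs about 12 N on the cap and stays where it is left.
- ram_axis (a point): Point of the press on the ram's axis, at the height of the bottle's foot: where the bottle's axis is when the carriage is home. Fixed to the press.
- capped_1_center (a point): Amber bottle already capped, standing loose on the worktop, 41 mm in diameter, 65 mm high; point on its axis 32 mm up. Not to be disturbed.
- capped_2_center (a point): Second capped amber bottle, the same. Not to be disturbed.
- timer_center (a point): White lab timer lying on the worktop, 76 x 76 x 18 mm; its centre. Not to be disturbed.
- flask_center (a point): Flat clear culture flask with pink medium and red cap, 108 x 90 x 23 mm; its centre. Not to be disturbed.
Things that resemble listed ones, but are neither listed nor needed, are in the scene too. Leave any yellow look-alike of the part that bears bottle_center alone.

How it is judged (in metres and radians):
On the way, in this order (a step that is already met when the one before it is completed fails the run):
1. The carriage is fully home with the bottle upright under the ram, while the catch is still on and the cap still loose (value of joint carriage above 0.067 m and horizontal distance between bottle_center and ram_axis below 0.005 m and value of joint catch below 0.2 rad and value of joint cap below 0.002 m), for 0.2 s.
2. The catch is released while the lever is still up (value of joint catch above 0.2 rad and value of joint lever below 0.2 rad), for 0.1 s.
3. The lever is held right down with the cap pressed home (value of joint lever above 0.82 rad and value of joint cap above 0.0055 m and value of joint carriage above 0.066 m), for 0.7 s.
At the end, for the whole second after the job is handed in: Cap pressed home (5.5 of 7 mm or more), lever back up (within 0.1 rad), carriage home (within 4 mm), bottle upright and at rest within 5 mm of the ram's axis; capped bottles, timer and flask within 20 mm of their places. The catch may be either way (value of joint cap above 0.0055 m and value of joint lever below 0.1 rad and value of joint carriage above 0.066 m and horizontal distance between bottle_center and ram_axis below 0.005 m and angle between bottle_center's own z axis and vertical below 0.1 rad and linear speed of bottle below 0.02 m/s and distance of each of capped_1_center, capped_2_center, timer_center, flask_center from where it was at the start of the episode below 0.02 m); the robot touches nothing.
It fails at once if The bottle is tipped (angle between bottle_center's own z axis and vertical above 0.25 rad).
It fails at once if A bystander is pushed away (distance of any of capped_1_center, capped_2_center, timer_center, flask_center from where it was at the start of the episode above 0.03 m).
It also fails if it takes over 58 s, if anything falls off the work surface, if the arm or the gripper's body presses on something with over 40 N, if the wrist force passes 120 N, or if a joint passes its speed limit or range.

## Working session

There is one attempt and no reset: what is moved stays moved. The work goes in short steps, Python scripts to look and compute and a tool call to move; the robot and the scene stay as the last step left them, time stands still between calls to the robot, and variables do not carry over. Pictures are saved under pics/ and viewed, and the job is handed in when it is done.

Besides the shell and the picture viewer there is one more tool, called after ">>>" as name(argument=value, ...), one argument or row to a line, values as JSON. play_rows: Moves the arm, as the interface text tells. Its arguments: {"type":"object","properties":{"commands":{"type":"string"},"newtons":{"type":"number"}},"required":["commands"]}

```bash
mkdir -p pics; ls
cat > h.py <<'E'
import numpy as np, cv2
from station import ctrl
def save(im,name,crop=None,scale=1):
    p=im["pixels"][:,:,::-1]
    if crop: p=p[crop[1]:crop[3],crop[0]:crop[2]]
    if scale!=1: p=cv2.resize(p,None,fx=scale,fy=scale,interpolation=cv2.INTER_CUBIC)
    cv2.imwrite("pics/"+name,p)
def P(im):
    return im["camera_matrix"]@np.hstack([im["R"],np.reshape(im["t"],(3,1))])
def proj(im,X):
    v=P(im)@np.append(X,1); return v[:2]/v[2]
def ray(im,xy):
    R=np.array(im["R"]);t=np.array(im["t"]);c=-R.T@t
    d=R.T@np.linalg.inv(im["camera_matrix"])@np.array([xy[0],xy[1],1.]);return c,d/np.linalg.norm(d)
def tri(ims,xys):
    A=[];b=[]
    S=np.zeros((3,3));s=np.zeros(3)
    for im,xy in zip(ims,xys):
        c,d=ray(im,xy);M=np.eye(3)-np.outer(d,d);S+=M;s+=M@c
    X=np.linalg.solve(S,s)
    return X,[np.round(proj(im,X)-xy,1) for im,xy in zip(ims,xys)]
def atz(im,xy,z):
    c,d=ray(im,xy);return c+d*(z-c[2])/d[2]
E
python3 - <<'E'
from h import *
a=ctrl.get_image("scene");b=ctrl.get_image("side")
save(a,"scene0.png");save(b,"side0.png")
for im in(a,b):
    print(-np.array(im["R"]).T@np.array(im["t"]))
    for n in["push_pad","catch_pad","catch_hinge","lever_grip","lever_hinge","bottle_center","ram_axis","press","capped_1_center","timer_center","flask_center"]:
        print(n,[(np.round(o["xy"],1).tolist(),round(o["p"],2)) for o in ctrl.spot_point(n,im)][:4])
s=ctrl.get_state();print(s["time_s"],s["tool_pos"],s["eef_rot"])
E
```

```text
pics
[0.10234382 0.93562346 0.61782111]
push_pad [([266.1, 313.5], 0.82)]
catch_pad [([181.4, 244.6], 0.6), ([230.4, 251.2], 0.22)]
catch_hinge [([198.0, 240.4], 0.92)]
lever_grip [([267.9, 191.9], 0.75)]
lever_hinge [([234.0, 253.7], 0.86)]
bottle_center [([283.5, 295.6], 0.65), ([229.9, 301.3], 0.58)]
ram_axis [([204.3, 306.8], 0.63)]
press [([203.9, 316.2], 0.64)]
capped_1_center [([315.8, 241.7], 0.78)]
timer_center [([322.7, 273.6], 0.68)]
flask_center [([343.7, 236.2], 0.72)]
[0.16172262 0.87368761 0.73747578]
push_pad [([261.8, 301.9], 0.58)]
catch_pad [([179.4, 240.5], 0.65)]
catch_hinge [([192.0, 232.3], 0.72)]
lever_grip [([260.2, 170.8], 0.87)]
lever_hinge [([223.5, 242.5], 0.7), ([189.7, 232.8], 0.52), ([337.9, 201.2], 0.15)]
bottle_center [([220.6, 288.7], 0.91), ([279.1, 273.0], 0.91)]
ram_axis [([198.7, 289.1], 0.94)]
press [([196.6, 300.9], 0.67)]
capped_1_center [([311.9, 203.7], 0.62)]
timer_center [([316.3, 244.6], 0.77)]
flask_center [([340.3, 203.0], 0.86)]
1.2 [ 0.17571678 -0.62580424  0.2101274 ] [[ 9.62763568e-01  2.70344798e-01 -4.60545384e-05]
 [ 2.70344796e-01 -9.62763569e-01 -4.46577919e-05]
 [-5.64126335e-05  3.05442903e-05 -9.99999998e-01]]
```

View pics/scene0.png

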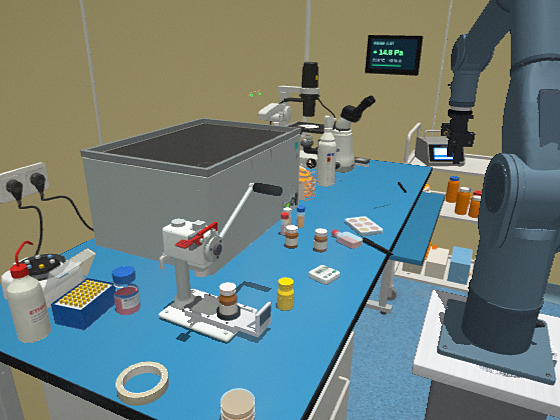

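View pics/side0.png

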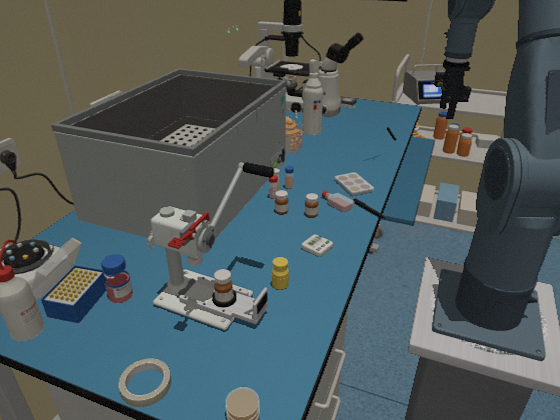

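The scene view shows the press at about (200,300), its carriage pulled out to the right with the amber bottle at (229,300). A yellow look-alike stands at (285,293) and the lever grip is at (268,190). The bath sits behind the press. The bystanders are farther off, at about (290–345,237–274).

Run:
```python
from h import *
a=ctrl.get_image("scene");b=ctrl.get_image("side")
save(a,"scene_c.png",(140,160,380,340),3.3);save(b,"side_c.png",(140,150,360,330),3.5)
pts=dict(push_pad=((266.1,313.5),(261.8,301.9)),catch_pad=((181.4,244.6),(179.4,240.5)),catch_hinge=((198,240.4),(192,232.3)),grip=((267.9,191.9),(260.2,170.8)),lh=((234,253.7),(223.5,242.5)),bottle=((229.9,301.3),(220.6,288.7)),yellow=((283.5,295.6),(279.1,273)),ram=((204.3,306.8),(198.7,289.1)),press=((203.9,316.2),(196.6,300.9)),timer=((322.7,273.6),(316.3,244.6)),flask=((343.7,236.2),(340.3,203)),c1=((315.8,241.7),(311.9,203.7)))
for n,p in pts.items():
    X,r=tri([a,b],p);print(n,X.round(3),r)
for n,z in dict(push_pad=.056,bottle=.06,yellow=.032,ram=.028,press=0.,timer=.009,flask=.012).items():
    print(n,atz(a,pts[n][0],z).round(3),atz(b,pts[n][1],z).round(3))
print(a["camera_matrix"])
```

```text
push_pad [0.455 0.223 0.065] [array([-0.4,  0.1]), array([ 0.4, -0.1])]
catch_pad [0.604 0.29  0.228] [array([ 3.1, -0.7]), array([-3.2,  1. ])]
catch_hinge [0.607 0.234 0.211] [array([ 1.4, -0.3]), array([-1.4,  0.4])]
grip [0.545 0.024 0.265] [array([ 1. , -0.2]), array([-1.1,  0.3])]
lh [0.558 0.183 0.166] [array([-1.6,  0.2]), array([ 1.6, -0.3])]
bottle [0.557 0.21  0.058] [array([-2. ,  0.2]), array([ 2.1, -0.4])]
yellow [0.482 0.063 0.011] [array([ 0.9, -0.2]), array([-0.9,  0.2])]
ram [ 0.646  0.174 -0.004] [array([ 0.4, -0.1]), array([-0.4,  0.1])]
press [ 0.628  0.209 -0.004] [array([-0.9,  0.1]), array([ 0.9, -0.2])]
timer [ 0.432 -0.09   0.008] [array([ 0.5, -0.1]), array([-0.5,  0.1])]
flask [ 0.404 -0.194  0.086] [array([ 2.3, -0.7]), array([-2.4,  0.8])]
c1 [ 0.516 -0.283  0.008] [array([ 2.9, -1. ]), array([-3. ,  1.1])]
push_pad [0.46  0.211 0.056] [0.46  0.215 0.056]
bottle [0.552 0.21  0.06 ] [0.559 0.214 0.06 ]
yellow [0.47  0.095 0.032] [0.471 0.085 0.032]
ram [0.619 0.214 0.028] [0.625 0.203 0.028]
press [0.623 0.213 0.   ] [0.627 0.214 0.   ]
timer [ 0.433 -0.087  0.009] [ 0.431 -0.09   0.009]
flask [ 0.452 -0.344  0.012] [ 0.426 -0.324  0.012]
[[440.93632978   0.         277.20142273]
 [  0.         440.93632978 214.43371   ]
 [  0.           0.           1.        ]]
```

View pics/scene_c.png

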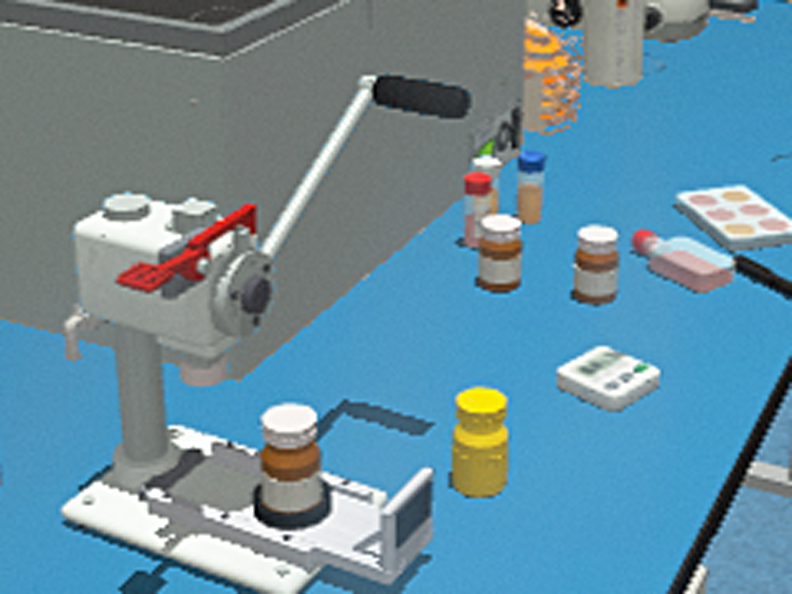

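View pics/side_c.png

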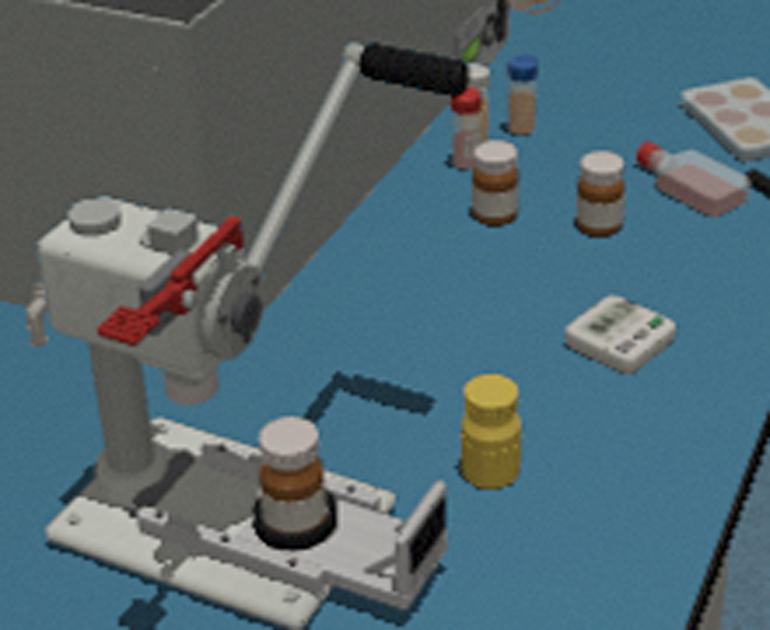

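```bash
cat > fit.py <<'E'
from h import *
from scipy.optimize import least_squares
def model(p):
    x,y,w,pp=p[:4];c=p[4:7];l=p[7:10]
    L=dict(push_pad=[pp,0,.056],ram=[0,0,.028],press=[0,0,0],bottle=[-.07,0,.06],catch_hinge=c,catch_pad=c+np.array([p[10],.047,.017]),lh=l,grip=l+.19*np.array([0,-np.cos(np.pi/6),.5]))
    R=np.array([[np.cos(w),-np.sin(w),0],[np.sin(w),np.cos(w),0],[0,0,1]])
    return {k:R@np.array(v)+[x,y,0] for k,v in L.items()}
p0=np.array([.622,.21,0,-.16,-.03,.02,.2,-.07,-.02,.17,0])
def fit(obs,extra=None):  # obs: list of (im,name,xy,sigma)
    f=lambda p:np.concatenate([np.concatenate([(proj(im,model(p)[n])-xy)/s for im,n,xy,s in obs]),[(p[10])/.004, p[5]/.05]])
    r=least_squares(f,p0,loss="soft_l1",x_scale=.01)
    return r.x,r
def show(p,obs):
    m=model(p)
    print("yaw",np.degrees(p[2]).round(1),"p",p.round(3))
    for k,v in m.items(): print(k,v.round(3))
    for im,n,xy,s in obs: print(n,im.get("nm"),np.round(proj(im,m[n])-xy,1))
E
python3 - <<'E'
from fit import *
a=ctrl.get_image("scene");b=ctrl.get_image("side");a["nm"]="a";b["nm"]="b"
pts=dict(push_pad=((266.1,313.5),(261.8,301.9)),catch_pad=((181.4,244.6),(179.4,240.5)),catch_hinge=((198,240.4),(192,232.3)),grip=((267.9,191.9),(260.2,170.8)),lh=((234,253.7),(223.5,242.5)),bottle=((229.9,301.3),(220.6,288.7)),ram=((204.3,306.8),(198.7,289.1)),press=((203.9,316.2),(196.6,300.9)))
obs=[(im,n,np.array(p[i]),1.5) for n,p in pts.items() for i,im in enumerate((a,b))]
p,r=fit(obs);show(p,obs)
w=ctrl.get_image("wrist");print(w["tool_from_camera"],w["camera_matrix"])
E
```

```text
yaw -1.7 p [ 0.624  0.21  -0.03  -0.165 -0.018  0.025  0.209 -0.07  -0.025  0.169
 -0.001]
push_pad [0.459 0.215 0.056]
ram [0.624 0.21  0.028]
press [0.624 0.21  0.   ]
bottle [0.554 0.212 0.06 ]
catch_hinge [0.607 0.235 0.209]
catch_pad [0.607 0.282 0.226]
lh [0.553 0.187 0.169]
grip [0.548 0.022 0.264]
push_pad a [-0.5  1.1]
push_pad b [0.2 0. ]
catch_pad a [ 4.2 -1.7]
catch_pad b [-2.3 -0.8]
catch_hinge a [1.3 1.1]
catch_hinge b [-1.4  1.8]
grip a [ 0.4 -0.3]
grip b [-1.8  0.1]
lh a [-0.6  0.1]
lh b [2.7 0.1]
bottle a [-1.4  0.3]
bottle b [ 2.7 -0.1]
ram a [-0.7 -1.4]
ram b [-1.1  1.8]
press a [ 0.3 -0.8]
press b [ 2.1 -0.9]
[[-3.85175412e-04 -9.59990667e-01 -2.80031731e-01  7.13380031e-02]
 [ 9.99999875e-01 -4.59121785e-04  1.98467742e-04  6.95089541e-05]
 [-3.19095848e-04 -2.80031619e-01  9.59990724e-01 -1.74598318e-01]
 [ 0.00000000e+00  0.00000000e+00  0.00000000e+00  1.00000000e+00]] [[290.00910081   0.         284.80765299]
 [  0.         290.00910081 211.57281587]
 [  0.           0.           1.        ]]
```

>>> play_rows(
  commands="0.045 0.037 0.02 0 0 -5 0; 0.09 0.075 0.05 0 0 -10 0; 0.135 0.11 0.08 0 0 -15.7 0; 0.18 0.15 0.11 0 0 -15.7 0; 0.22 0.19 0.12 0 0 -15.7 0; 0.25 0.23 0.12 0 0 -15.7 0; 0.26 0.28 0.12 0 0 -15.7 0; 0.26 0.33 0.12 0 0 -15.7 0; 0.26 0.38 0.12 0 0 -15.7 0; 0.25 0.43 0.12 0 0 -15.7 0",
  newtons=10,
)

```text
time_s: 2.7
tool_pos: [0.426, -0.1939, 0.3303]
eef_rot: [[1.0, 0.001, 0.001], [0.001, -1.0, -0.0], [0.001, 0.0, -1.0]]
ft_force: [0.7, 0.3, 0.9]
gripper_width: 0.0009
```

>>> play_rows(
  commands="-0.01 0.05 0 0 0 0 0; -0.02 0.1 0 0 0 0 0; -0.026 0.15 0 0 0 0 0; -0.026 0.2 0 0 -5 0 0; -0.026 0.25 0 0 -12 0 0; -0.026 0.3 0 0 -20 0 0; -0.026 0.35 0 0 -28 0 0; -0.026 0.4 -0.02 0 -35 0 0; -0.026 0.405 -0.03 0 -35 0 0; -0.026 0.405 -0.03 0 -35 0 0",
)

```text
time_s: 3.95
tool_pos: [0.3991, 0.2113, 0.2996]
eef_rot: [[0.819, 0.002, 0.573], [0.004, -1.0, -0.001], [0.573, 0.003, -0.819]]
ft_force: [1.1, -0.6, 0.7]
gripper_width: 0.0003
```

```bash
cat >> h.py <<'E'
def wrist():
    s=ctrl.get_state();w=ctrl.get_image("wrist")
    T=np.eye(4);T[:3,:3]=s["eef_rot"];T[:3,3]=s["tool_pos"]
    C=np.linalg.inv(T@np.array(w["tool_from_camera"]));w["R"]=C[:3,:3];w["t"]=C[:3,3];w["nm"]="w"
    return w
E
python3 - <<'E'
from fit import *
s=ctrl.get_state();print(s["time_s"],s["tool_pos"].round(3) if hasattr(s["tool_pos"],'round') else s["tool_pos"],np.round(s["q"],1))
w=wrist();save(w,"w1.png",None,1.4)
for n in["push_pad","catch_pad","catch_hinge","lever_grip","lever_hinge","bottle_center","ram_axis","press"]:
        print(n,[(np.round(o["xy"],1).tolist(),round(o["p"],2)) for o in ctrl.spot_point(n,w)][:4])
p=np.array([ 0.624 , 0.21 , -0.03 , -0.165 ,-0.018 , 0.025 , 0.209, -0.07,  -0.025 , 0.169 , -0.001])
for k,v in model(p).items(): print(k,proj(w,v).round(0))
E
```

```text
3.95 [0.399 0.211 0.3  ] [  23.4  -15.6  -65.7  131.5   19.1   30.6 -148.9]
push_pad [([282.3, 236.4], 0.77)]
catch_pad [([196.0, 72.7], 0.8), ([288.9, 161.2], 0.45)]
catch_hinge [([242.0, 88.4], 0.92)]
lever_grip [([477.7, 94.5], 0.64)]
lever_hinge [([285.4, 139.6], 0.77)]
bottle_center [([361.6, 237.2], 0.63), ([287.6, 184.7], 0.58)]
ram_axis [([289.8, 153.7], 0.76)]
press [([289.6, 158.0], 0.74)]
push_pad [282. 239.]
ram [285. 152.]
press [285. 160.]
bottle [284. 180.]
catch_hinge [264.  86.]
catch_pad [221.  74.]
lh [304. 144.]
grip [487.  94.]
```

View pics/w1.png

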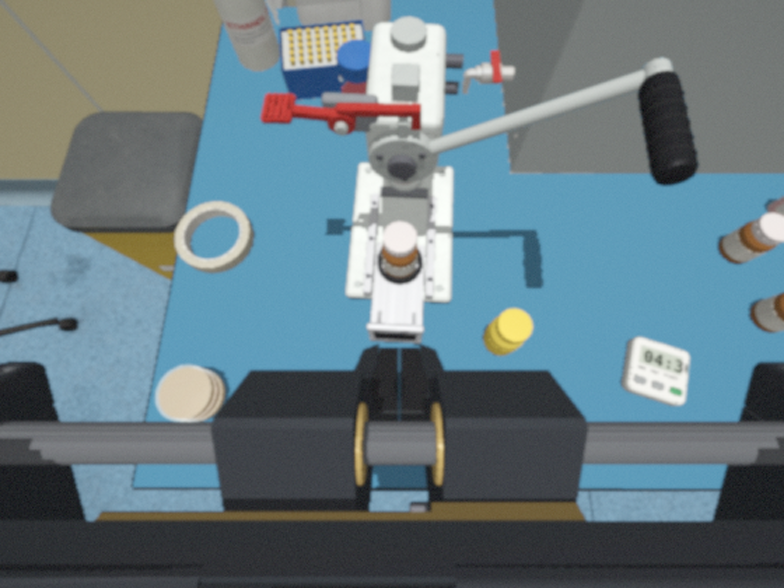

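The wrist view (at 1.4×) shows the catch pad at the left (278,108), the hub at (403,165) and the grip at (667,125). The carriage's front plate is at (395,335) and the yellow look-alike stands clear at (508,332).

Run:
```python
from fit import *
a=ctrl.get_image("scene");b=ctrl.get_image("side");a["nm"]="a";b["nm"]="b"
w=wrist()
pts=dict(push_pad=((266.1,313.5),(261.8,301.9),(282.3,236.4)),catch_pad=((181.4,244.6),(179.4,240.5),(198,75)),catch_hinge=((198,240.4),(192,232.3),(242,88.4)),grip=((267.9,191.9),(260.2,170.8),(477,92)),lh=((234,253.7),(223.5,242.5),(285.4,139.6)),bottle=((229.9,301.3),(220.6,288.7),(287.6,184.7)),ram=((204.3,306.8),(198.7,289.1),(289.8,153.7)),press=((203.9,316.2),(196.6,300.9),(289.6,158)))
obs=[(im,n,np.array(p[i]),1.5) for n,p in pts.items() for i,im in enumerate((a,b,w))]
p,r=fit(obs);show(p,obs)
# yellow top etc.
print(atz(w,(362,237),.032), atz(w,(470,265),.018))
```

```text
yaw -3.4 p [ 0.625  0.204 -0.06  -0.163 -0.036  0.05   0.224 -0.078 -0.     0.185
 -0.   ]
push_pad [0.462 0.214 0.056]
ram [0.625 0.204 0.028]
press [0.625 0.204 0.   ]
bottle [0.555 0.208 0.06 ]
catch_hinge [0.592 0.257 0.224]
catch_pad [0.594 0.304 0.241]
lh [0.547 0.209 0.185]
grip [0.537 0.045 0.28 ]
push_pad a [-1.4  0.6]
push_pad b [-0.7 -0.5]
push_pad w [0.2 1.5]
catch_pad a [ 2.6 -3. ]
catch_pad b [-3.5  0.5]
catch_pad w [-0.9 -0. ]
catch_hinge a [1.2 0. ]
catch_hinge b [-1.1  3. ]
catch_hinge w [1.5 0. ]
grip a [ 0.4 -3.1]
grip b [-1.6 -1.2]
grip w [-0.6  0.3]
lh a [-3.7 -1.6]
lh b [-0.1  0.3]
lh w [1.  2.8]
bottle a [-0.9 -0.6]
bottle b [ 3.1 -1.2]
bottle w [-1.5 -3.9]
ram a [ 0.4 -2.7]
ram b [-0.1  0.2]
ram w [-1.5 -1.1]
press a [ 1.4 -2.1]
press b [ 3.1 -2.6]
press w [-1.4  2.3]
[0.46907898 0.08696457 0.032     ] [ 0.42656845 -0.08577312  0.018     ]
```

>>> play_rows(
  commands="0.005 0.002 -0.04 0 0 0 0; 0.01 0.003 -0.09 0 0 0 0; 0.02 0.003 -0.14 0 0 0 0; 0.028 0.003 -0.19 0 0 0 0; 0.031 0.003 -0.23 0 0 0 0; 0.031 0.003 -0.25 0 0 0 0; 0.031 0.003 -0.25 0 0 0 0",
)

```text
time_s: 5.42
tool_pos: [0.4104, 0.171, 0.2391]
eef_rot: [[0.84, 0.016, 0.542], [0.007, -1.0, 0.018], [0.542, -0.012, -0.84]]
ft_force: [0.4, 0.8, 0.3]
gripper_width: 0.0005
```

Run:
```python
from h import *
s=ctrl.get_state();print(s["time_s"],np.round(s["q"],1),np.round(s["ft_force"],1))
b=ctrl.get_image("side");save(b,"side1.png",(120,120,360,330),3)
```

```text
5.425 [  34.6   -7.7  -72.6  137.2   33.9   21.9 -158. ] [0.4 0.8 0.3]
```

View pics/side1.png

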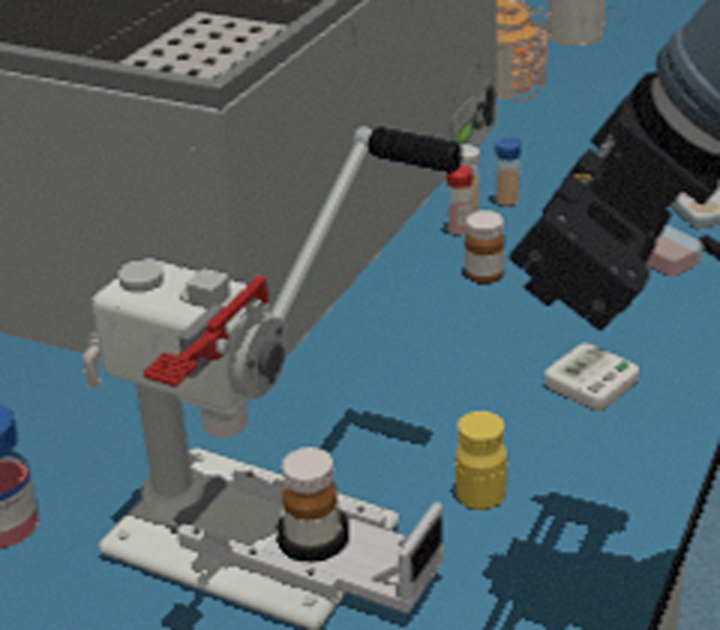

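>>> play_rows(
  commands="0 0 0.04 0 5 0 0; 0.01 0.01 0.08 0 12 0 0; 0.02 0.02 0.11 0 20 6 0; 0.03 0.03 0.12 0 28 14 0; 0.04 0.03 0.12 0 33 22 0; 0.04 0.03 0.12 0 33 30 0; 0.04 0.03 0.12 0 33 30 0",
)

```text
time_s: 6.35
tool_pos: [0.451, 0.2001, 0.3585]
eef_rot: [[0.878, 0.474, -0.06], [0.478, -0.865, 0.151], [0.02, -0.162, -0.987]]
ft_force: [0.4, 1.2, -0.1]
gripper_width: 0.0007
```

Run:
```python
from h import *
s=ctrl.get_state();print(s["time_s"],np.round(s["q"],1),np.round(s["tool_pos"],3),np.round(s["eef_rot"],3))
```

```text
6.35 [ 13.2  11.5 -41.1  98.4  -1.9  72.  -88. ] [0.451 0.2   0.358] [[ 0.878  0.474 -0.06 ]
 [ 0.478 -0.865  0.151]
 [ 0.02  -0.162 -0.987]]
```

```bash
cat >> h.py <<'E'
from scipy.spatial.transform import Rotation as Ro
def rv(Rt):
    s=ctrl.get_state();return (Ro.from_matrix(Rt)*Ro.from_matrix(s["eef_rot"]).inv()).as_rotvec(degrees=True).round(1)
def tool(yaw,tilt): # tool x at yaw, then tool z leaning forward (+x) by tilt deg
    return (Ro.from_euler("y",-tilt,degrees=True)*Ro.from_euler("z",yaw,degrees=True)).as_matrix()@np.diag([1.,-1,-1])
E
python3 - <<'E'
from h import *
for y in range(38,140,10): print(y,rv(tool(y,0)))
E
```

```text
38 [-8.4 -4.2  9.3]
48 [-8.  -4.9 19.3]
58 [-7.6 -5.6 29.3]
68 [-7.2 -6.3 39.3]
78 [-6.7 -7.  49.2]
88 [-6.1 -7.7 59.2]
98 [-5.5 -8.3 69.2]
108 [-4.9 -8.9 79.2]
118 [-4.2 -9.5 89.1]
128 [ -3.4 -10.1  99.1]
138 [ -2.6 -10.7 109.1]
```

>>> play_rows(
  commands="0 0 0 -5 -2.5 9 0; 0 0 0 -8 -5 18 0; 0 0 0 -7.6 -5.6 28 0; 0 0 0 -7.2 -6.3 38 0; 0 0 0 -6.7 -7 48 0; 0 0 0 -6.1 -7.7 58 0; 0 0 0 -5.5 -8.3 68 0; 0 0 0 -4.9 -8.9 78 0; 0 0 0 -4.2 -9.5 88 0; 0 0 0 -3.4 -10.1 98 0",
)

```text
time_s: 7.6
tool_pos: [0.4503, 0.2006, 0.3588]
eef_rot: [[-0.603, 0.797, 0.001], [0.797, 0.603, 0.0], [-0.001, 0.001, -1.0]]
ft_force: [-0.4, 0.6, 0.5]
gripper_width: 0.0006
```

Run:
```python
from h import *
s=ctrl.get_state();print(s["time_s"],np.round(s["q"],1),np.round(s["tool_pos"],3),np.round(s["eef_rot"],3))
for y,t in((140,0),(150,4),(160,8),(170,14),(180,20),(180,25)): print(y,t,rv(tool(y,t)))
```

```text
7.6 [ 18.2  14.1 -56.   97.7  12.2  74.6  -3.2] [0.45  0.201 0.359] [[-0.603  0.797  0.001]
 [ 0.797  0.603  0.   ]
 [-0.001  0.001 -1.   ]]
140 0 [-0.   0.1 12.9]
150 4 [-0.8 -3.9 22.9]
160 8 [-2.3 -7.7 32.8]
170 14 [ -5.3 -13.3  42.7]
180 20 [ -9.3 -18.5  52.3]
180 25 [-11.6 -23.1  52. ]
```

>>> play_rows(
  commands="0 0 0 0 0 10 0; 0 0 0 -0.5 -3 20 0; -0.005 0.005 -0.03 -2 -7 30 0; -0.01 0.01 -0.07 -5 -12 40 0; -0.015 0.015 -0.12 -8 -16 47 0; -0.02 0.015 -0.16 -9 -18.5 50 0; -0.02 0.015 -0.2 -9 -18.5 50 0; -0.02 0.015 -0.2 -9 -18.5 50 0",
)

```text
time_s: 8.6
tool_pos: [0.428, 0.2153, 0.1572]
eef_rot: [[-0.94, 0.038, 0.338], [0.039, 0.999, -0.004], [-0.338, 0.009, -0.941]]
ft_force: [0.4, 0.3, 0.6]
gripper_width: 0.0003
```

Run:
```python
from h import *
s=ctrl.get_state();print(s["time_s"],np.round(s["q"],1),np.round(s["tool_pos"],3),np.round(s["eef_rot"],3))
```

```text
8.6 [  5.5  18.6 -53.6 128.3  52.3  37.6   1.1] [0.428 0.215 0.157] [[-0.94   0.038  0.338]
 [ 0.039  0.999 -0.004]
 [-0.338  0.009 -0.941]]
```

>>> play_rows(
  commands="0.002 0 -0.03 0 0 0 0; 0.004 0 -0.06 0 0 0 0; 0.006 0 -0.09 0 0 0 0; 0.006 0 -0.117 0 0 0 0; 0.006 0 -0.117 0 0 0 0",
)

```text
time_s: 9.22
tool_pos: [0.4345, 0.2156, 0.0408]
eef_rot: [[-0.94, 0.039, 0.338], [0.04, 0.999, -0.004], [-0.338, 0.01, -0.941]]
ft_force: [-0.2, -1.0, 0.1]
gripper_width: 0.0006
```

Run:
```python
from h import *
s=ctrl.get_state();print(s["time_s"],np.round(s["q"],1),np.round(s["tool_pos"],3))
b=ctrl.get_image("side");save(b,"side2.png",(120,120,360,330),3)
w=wrist();save(w,"w2.png",None,1.4)
for n in["push_pad","catch_pad","catch_hinge","lever_grip","lever_hinge","bottle_center","ram_axis","press"]:
        print(n,[(np.round(o["xy"],1).tolist(),round(o["p"],2)) for o in ctrl.spot_point(n,w)][:4])
```

```text
9.225 [ -7.5  33.1 -39.9 131.6  82.8  33.5 -28.4] [0.435 0.216 0.041]
push_pad []
catch_pad []
catch_hinge []
lever_grip []
lever_hinge []
bottle_center [([286.0, 368.5], 0.62)]
ram_axis []
press []
```

View pics/side2.png

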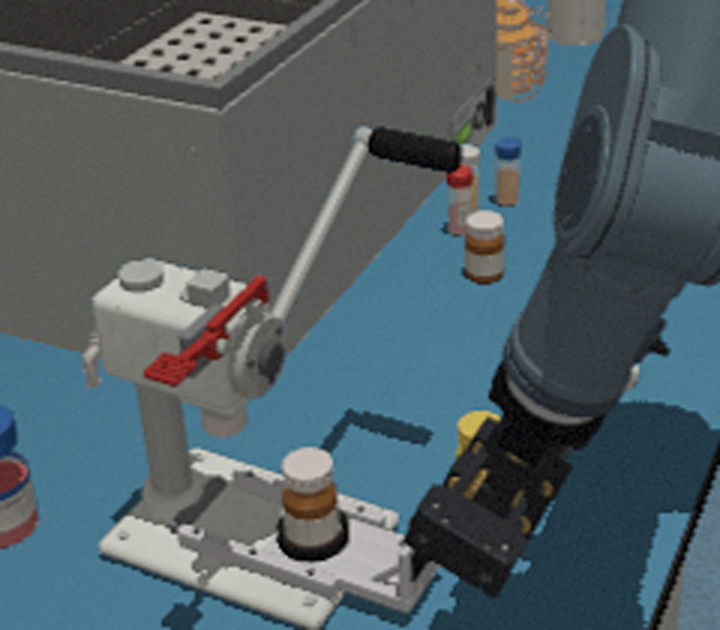

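View pics/w2.png

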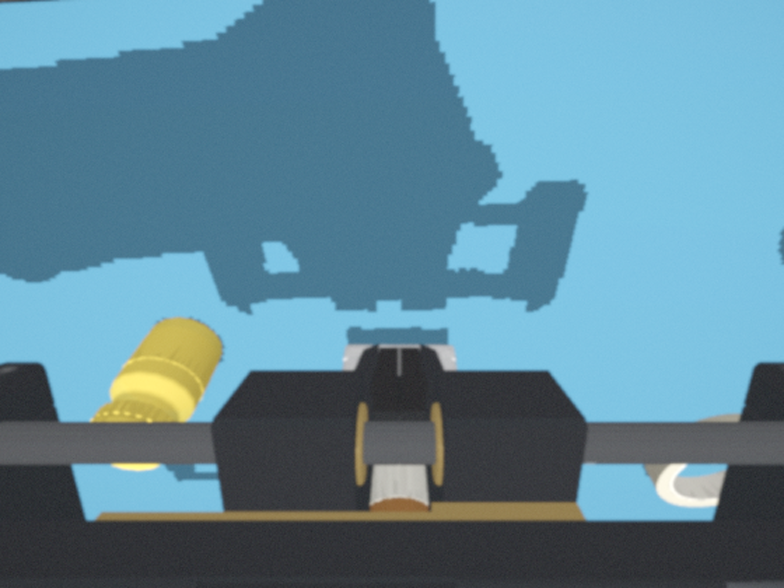

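The side view shows the closed fingertips just in front of the carriage plate. In the wrist view they are centred on it (399 against a plate spanning 345–455), and the yellow bottle is clear at the left.

>>> play_rows(
  commands="0.01 0 0 0 0 0 0; 0.02 0 0 0 0 0 0; 0.03 -0.001 0 0 0 0 0; 0.04 -0.002 0 0 0 0 0; 0.05 -0.002 0 0 0 0 0; 0.06 -0.003 0 0 0 0 0; 0.07 -0.003 0 0 0 0 0; 0.078 -0.004 0 0 0 0 0",
)

```text
time_s: 10.72
tool_pos: [0.5129, 0.2114, 0.0406]
eef_rot: [[-0.94, 0.038, 0.339], [0.039, 0.999, -0.004], [-0.339, 0.01, -0.941]]
ft_force: [-2.6, 1.9, -0.3]
gripper_width: 0.0002
```

Run:
```python
from h import *
s=ctrl.get_state();print(s["time_s"],np.round(s["q"],1),np.round(s["tool_pos"],3))
b=ctrl.get_image("side");save(b,"side3.png",(120,120,360,330),3)
```

```text
10.725 [ -3.3  36.5 -38.  122.9  77.5  32.8 -14.3] [0.513 0.211 0.041]
```

View pics/side3.png

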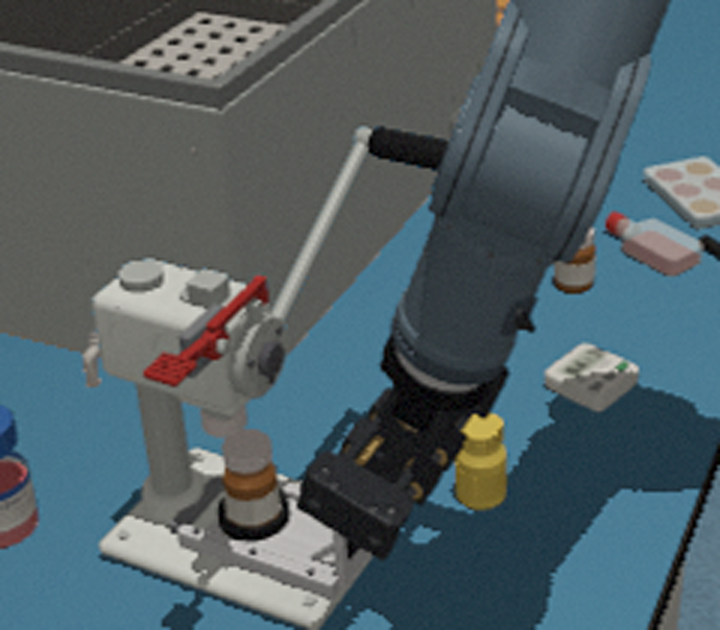

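>>> play_rows(
  commands="0.003 0 0 0 0 0 0; 0.006 0 0 0 0 0 0; 0.009 0 0 0 0 0 0; 0.011 0 0 0 0 0 0; 0.012 0 0 0 0 0 0",
)

```text
time_s: 11.4
tool_pos: [0.5261, 0.2105, 0.0406]
eef_rot: [[-0.94, 0.04, 0.34], [0.041, 0.999, -0.005], [-0.339, 0.009, -0.941]]
ft_force: [-2.5, -0.2, -0.0]
gripper_width: 0.0004
```

>>> play_rows(
  commands="0.002 0 0 0 0 0 0; 0.004 0 0 0 0 0 0; 0.006 0 0 0 0 0 0",
)

```text
time_s: 11.78
tool_pos: [0.531, 0.2102, 0.0403]
eef_rot: [[-0.94, 0.04, 0.338], [0.04, 0.999, -0.006], [-0.338, 0.008, -0.941]]
ft_force: [-10.0, -2.2, 6.6]
gripper_width: 0.0
```

>>> play_rows(
  commands="0.002 0 0 0 0 0 0; 0.002 0 0 0 0 0 0",
)

```text
time_s: 12.02
tool_pos: [0.5309, 0.2104, 0.0397]
eef_rot: [[-0.941, 0.039, 0.336], [0.039, 0.999, -0.006], [-0.335, 0.008, -0.942]]
ft_force: [-10.1, -2.1, 6.5]
gripper_width: 0.0003
```

Run:
```python
from fit import *
s=ctrl.get_state();print(s["time_s"],np.round(s["q"],1),np.round(s["tool_pos"],3))
b=ctrl.get_image("side");save(b,"side4.png",(120,170,320,330),4)
p=[ 0.625,0.204,-0.06,-0.163,-0.036,0.05,0.224,-0.078,-0.,0.185,-0. ]
print(proj(b,model(np.array(p))["ram"]),ctrl.spot_point("bottle_center",b)[:2],ctrl.spot_point("ram_axis",b)[:1])
```

```text
12.025 [ -2.4  37.6 -37.8 120.6  75.8  33.2 -10.7] [0.531 0.21  0.04 ]
[198.5362089  289.22223173] [{'xy': [279.1, 273.9], 'p': 0.89}, {'xy': [315.5, 248.4], 'p': 0.73}] [{'xy': [197.9, 292.3], 'p': 0.58}]
```

View pics/side4.png

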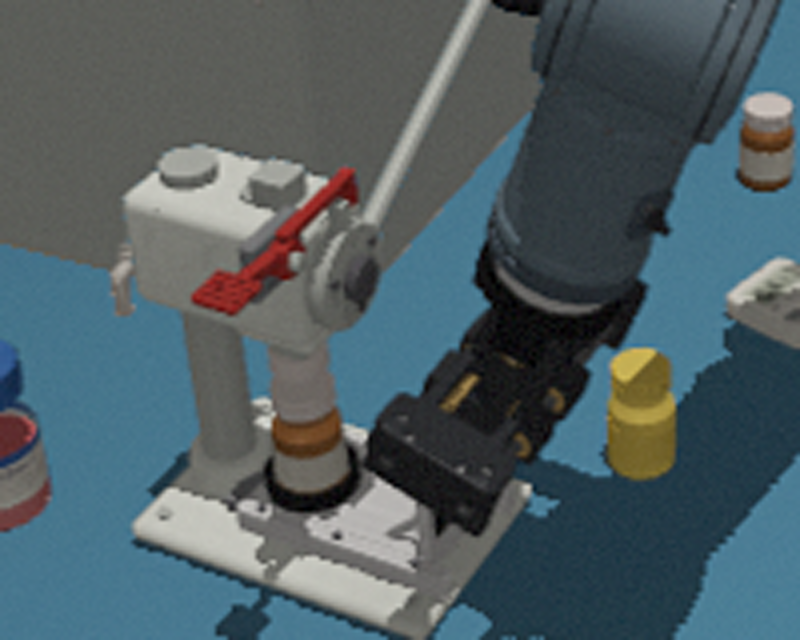

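>>> play_rows(
  commands="-0.03 0 0.002 0 0 0 0; -0.06 0 0.01 0 0 0 0; -0.075 0.005 0.05 0 0 0 0; -0.075 0.01 0.1 0 3 0 0; -0.075 0.02 0.15 0 7 0 0; -0.07 0.03 0.2 0 12 0 0; -0.06 0.045 0.25 0 16 0 0; -0.05 0.06 0.29 0 20 0 0; -0.03 0.07 0.3 0 20 0 0; -0.02 0.08 0.3 0 20 0 0",
)

```text
time_s: 13.42
tool_pos: [0.5126, 0.2909, 0.3404]
eef_rot: [[-0.999, 0.041, -0.005], [0.041, 0.999, -0.004], [0.005, -0.005, -1.0]]
ft_force: [0.3, -0.1, 0.2]
gripper_width: 0.0009
```

Run:
```python
from fit import *
s=ctrl.get_state();print(s["time_s"],np.round(s["q"],1),np.round(s["tool_pos"],3))
a=ctrl.get_image("scene");b=ctrl.get_image("side");a["nm"]="a";b["nm"]="b"
save(b,"side5.png",(120,170,320,330),4);save(a,"scene5.png",(120,170,320,330),4)
w=wrist();save(w,"w5.png",None,1.4)
for im in(a,b,w):
    for n in["push_pad","catch_pad","catch_hinge","lever_grip","lever_hinge","bottle_center","ram_axis","press"]:
        print(im["nm"],n,[(np.round(o["xy"],1).tolist(),round(o["p"],2)) for o in ctrl.spot_point(n,im)][:3])
```

```text
13.425 [  5.7  29.  -58.   85.5  24.7  79.5  33.9] [0.513 0.291 0.34 ]
a push_pad [([238.4, 304.0], 0.58)]
a catch_pad [([183.4, 240.5], 0.68)]
a catch_hinge [([199.1, 241.1], 0.72), ([239.8, 303.9], 0.39)]
a lever_grip [([266.5, 191.6], 0.94), ([201.4, 239.1], 0.46)]
a lever_hinge [([230.2, 251.0], 0.56), ([317.4, 240.7], 0.51)]
a bottle_center [([286.1, 296.1], 0.64), ([203.0, 290.3], 0.6)]
a ram_axis [([204.6, 304.0], 0.6), ([198.6, 242.1], 0.48)]
a press [([205.4, 317.6], 0.64)]
b push_pad [([233.4, 292.3], 0.61)]
b catch_pad [([199.2, 292.5], 0.58), ([181.6, 241.8], 0.55)]
b catch_hinge [([186.9, 231.0], 0.6)]
b lever_grip [([262.4, 170.6], 0.87)]
b lever_hinge [([222.7, 244.3], 0.84)]
b bottle_center [([281.8, 270.0], 0.88), ([194.4, 276.4], 0.8)]
b ram_axis [([198.0, 288.3], 0.55)]
b press [([197.2, 299.9], 0.72), ([336.2, 202.1], 0.4)]
w push_pad [([238.2, 185.6], 0.87)]
w catch_pad [([6.6, 250.0], 0.31)]
w catch_hinge [([255.9, 270.0], 0.88)]
w lever_grip [([9.1, 254.2], 0.73)]
w lever_hinge [([219.9, 221.4], 0.68)]
w bottle_center [([164.4, 152.2], 0.83), ([238.3, 246.5], 0.61)]
w ram_axis [([241.1, 240.0], 0.6)]
w press [([245.1, 234.0], 0.61), ([236.6, 245.1], 0.57)]
```

View pics/w5.png

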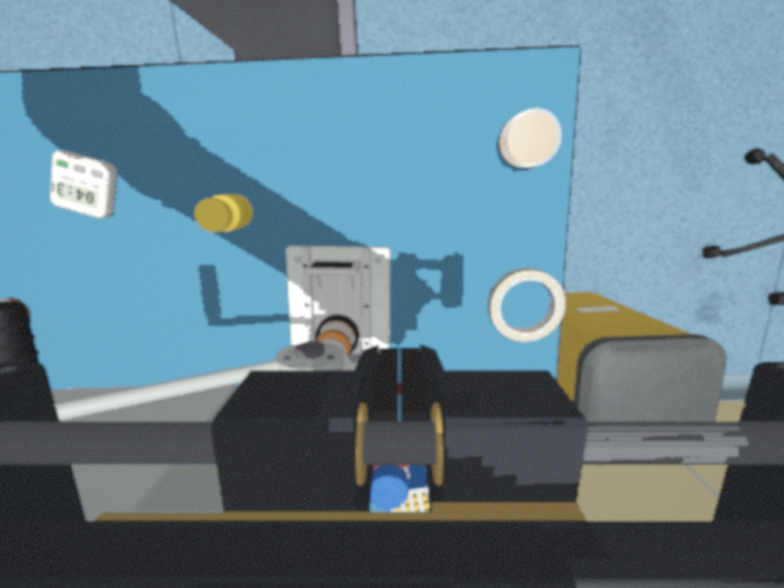

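View pics/side5.png

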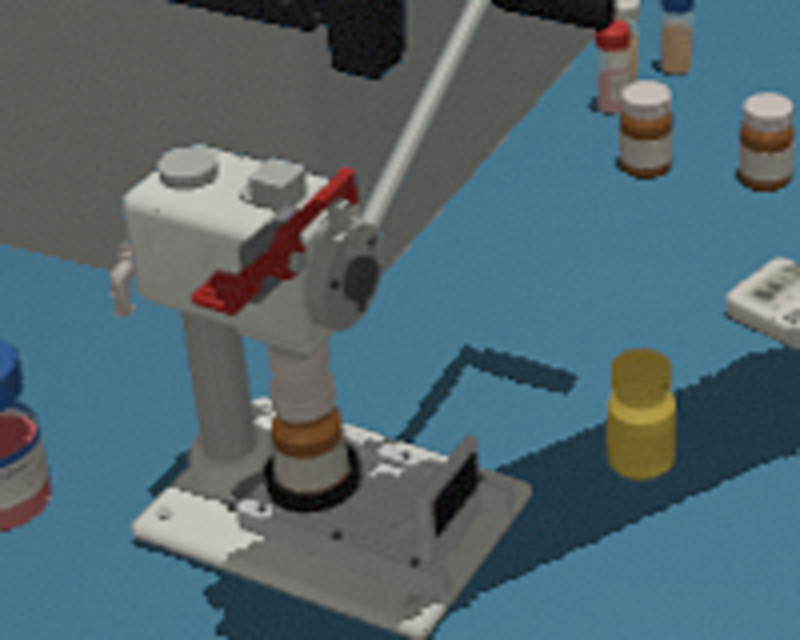

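View pics/scene5.png

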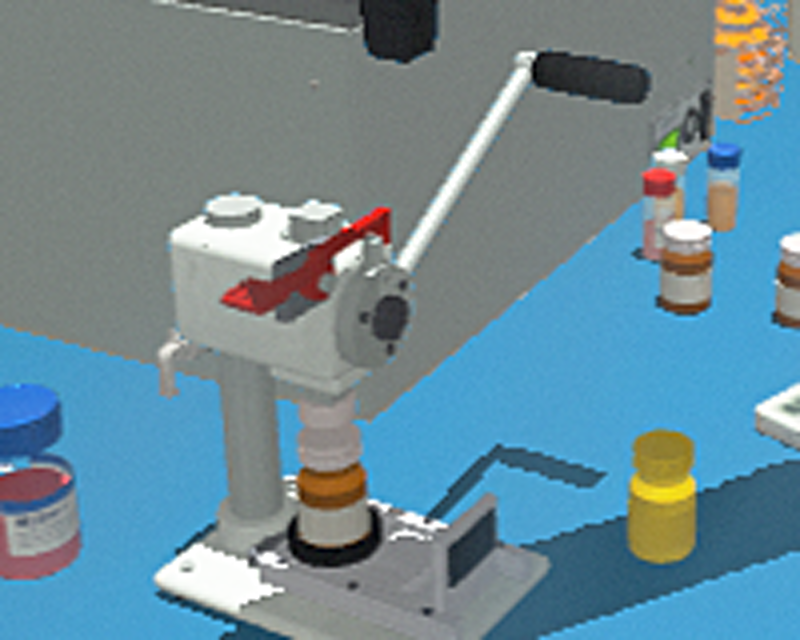

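Run:
```python
from h import *
a=ctrl.get_image("scene");b=ctrl.get_image("side");w=ctrl.get_image("wrist")
T=np.eye(4);T[:3,:3]=[[0.819, 0.002, 0.573], [0.004, -1.0, -0.001], [0.573, 0.003, -0.819]];T[:3,3]=[0.3991, 0.2113, 0.2996]
C=np.linalg.inv(T@np.array(w["tool_from_camera"]));w["R"]=C[:3,:3];w["t"]=C[:3,3]
for n,p in dict(pad=((182,244),(175.3,242.2),(198.6,77)),hinge=((198.5,240.7),(191,232),(242.5,89)),grip=((267.3,190.5),(261,170.7),(476,91)),lh=((217,249),(209,238.5),(288,118))).items():
    X,r=tri([a,b,w],p);print(n,X.round(3),r)
    X,r=tri([a,w],(p[0],p[2]));print("  ",X.round(3),r)
    X,r=tri([b,w],(p[1],p[2]));print("  ",X.round(3),r)
# bath edge
print([atz(w,(x/1.4,172/1.4),0).round(3) for x in(510,770)], atz(w,(495/1.4,10/1.4),.2))
```

```text
pad [0.597 0.304 0.236] [array([ 0.8, -0.3]), array([-0.6,  0.7]), array([ 0.4, -1.2])]
   [0.598 0.305 0.235] [array([0.3, 0.3]), array([ 0.2, -1.1])]
   [0.595 0.304 0.237] [array([0.2, 0.2]), array([ 0.4, -1. ])]
hinge [0.591 0.258 0.227] [array([ 0.8, -1.4]), array([-0.1,  2.3]), array([ 0.8, -2.4])]
   [0.591 0.259 0.223] [array([0.2, 0.2]), array([ 0.3, -0.9])]
   [0.588 0.257 0.231] [array([0.9, 1. ]), array([ 0.3, -3. ])]
grip [0.536 0.046 0.278] [array([ 1. , -0.8]), array([-2.2, -0.1]), array([-0.2,  3.8])]
   [0.542 0.042 0.275] [array([-0.5, -0.3]), array([0.5, 1. ])]
   [0.531 0.051 0.285] [array([-1. , -1.2]), array([-0.8,  3.9])]
lh [0.582 0.207 0.185] [array([-0.1, -0.4]), array([0.1, 0.4]), array([ 0.5, -0.4])]
   [0.582 0.207 0.184] [array([-0.1, -0.1]), array([ 0.4, -0.1])]
   [0.581 0.208 0.186] [array([0.1, 0.1]), array([ 0.4, -0.6])]
[array([0.708, 0.055, 0.   ]), array([ 0.71 , -0.312,  0.   ])] [0.7496255  0.11811856 0.2       ]
```

>>> play_rows(
  commands="0.04 0.01 0 0 0 0 0; 0.083 0.017 -0.01 0 0 0 0; 0.083 0.017 -0.05 0 0 0 0; 0.083 0.017 -0.08 0 0 0 0; 0.083 0.017 -0.09 0 0 0 0; 0.083 0.017 -0.1 0 0 0 0; 0.083 0.017 -0.105 0 0 0 0",
)

```text
time_s: 15.8
tool_pos: [0.5943, 0.3076, 0.2352]
eef_rot: [[-0.999, 0.039, -0.006], [0.039, 0.999, -0.005], [0.006, -0.005, -1.0]]
ft_force: [-0.5, 0.1, 0.7]
gripper_width: 0.0006
```

Run:
```python
from h import *
s=ctrl.get_state();print(s["time_s"],np.round(s["q"],1),np.round(s["tool_pos"],3),np.round(s["ft_force"],1))
a=ctrl.get_image("scene");b=ctrl.get_image("side")
save(b,"side6.png",(120,170,320,330),4);save(a,"scene6.png",(120,170,320,330),4)
```

```text
15.8 [  0.2  41.4 -52.3  80.7  32.9  74.3  33.5] [0.594 0.308 0.235] [-0.5  0.1  0.7]
```

View pics/side6.png

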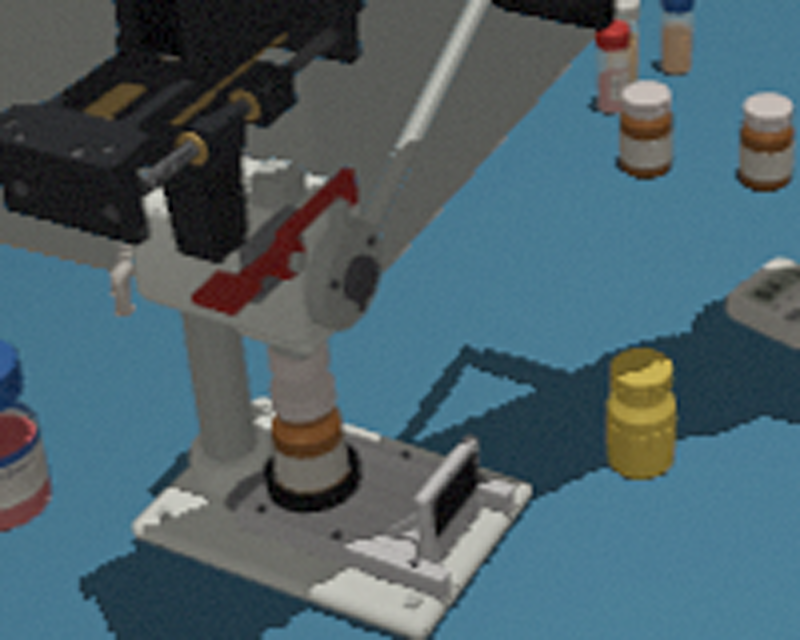

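View pics/scene6.png

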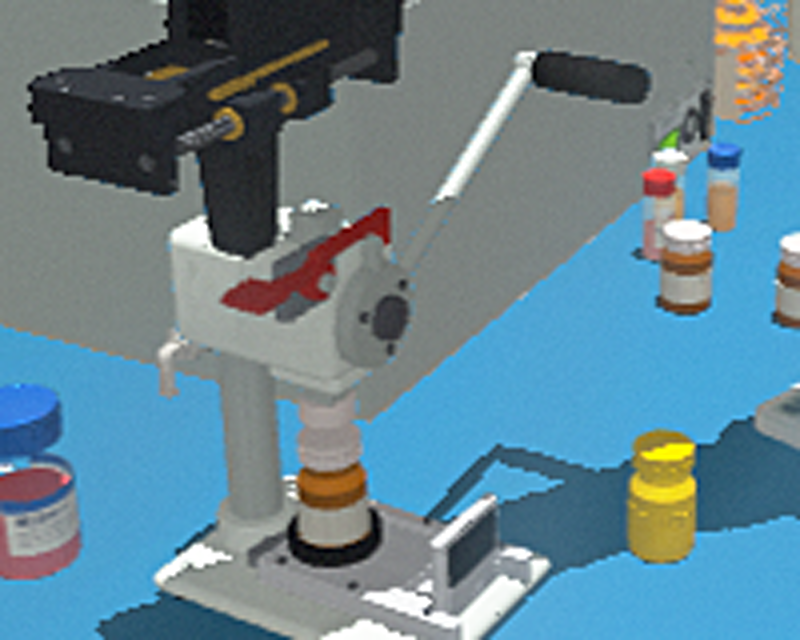

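Run:
```python
from h import *
a=ctrl.get_image("scene");b=ctrl.get_image("side");s=ctrl.get_state()
for im in(a,b):
    print([proj(im,np.array(s["tool_pos"])+d).round(1) for d in([0,0,0],[-.01,0,0],[0,.01,0],[0,0,-.01])])
```

```text
[array([182.8, 244.8]), array([187. , 245.8]), array([179.7, 246.8]), array([183.2, 249.4])]
[array([174.9, 244.3]), array([179.4, 245.5]), array([171.9, 247.3]), array([175.5, 248.6])]
```

Run:
```python
from h import *
b=ctrl.get_image("side");a=ctrl.get_image("scene");s=ctrl.get_state()
for im,X,n in((b,[.531,.2104,.0397],"side4"),(b,[.5126,.2909,.3404],"side5"),(a,[.5126,.2909,.3404],"scene5"),(a,[.1757,-.6258,.2101],"scene0"),(b,[.1757,-.6258,.2101],"side0")):
    q=proj(im,np.array(X));print(n,q,(q-[120,170])*4)
R=np.array(s["eef_rot"])
im=a["pixels"][:,:,::-1].copy()
w=wrist();save(w,"w6.png",None,1.4)
print(proj(w,np.array(s["tool_pos"]))*1.4)
save(a,"scene6b.png",(120,150,270,270),5)
print((proj(a,np.array(s["tool_pos"]))-[120,150])*5)
```

```text
side4 [233.38421173 297.67714242] [453.53684691 510.70856968]
side5 [213.47966763 200.27656239] [373.91867051 121.10624958]
scene5 [221.14691701 198.21811819] [404.58766802 112.87247277]
scene0 [450.79420463 167.03372552] [1323.1768185   -11.86509792]
side0 [443.78134592 121.14082047] [1295.12538367 -195.43671813]
[399.59662418 341.70798079]
[314.12041707 473.9648916 ]
```

View pics/scene6b.png

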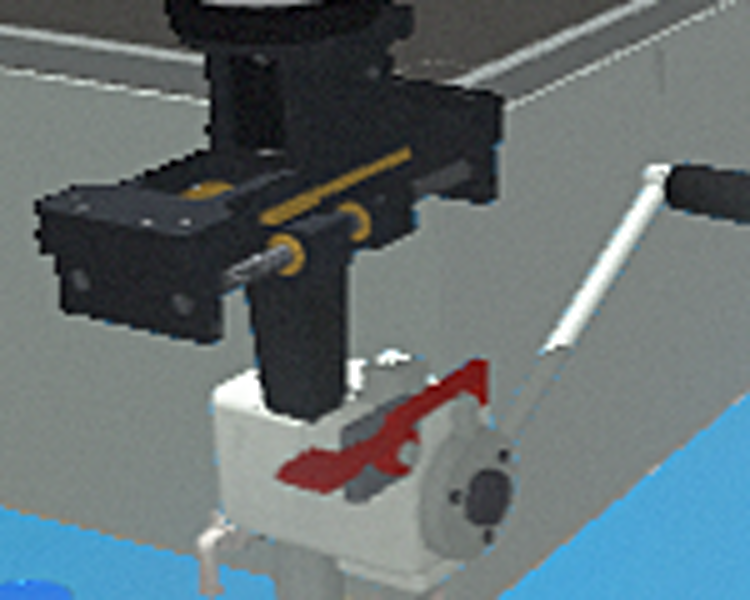

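View pics/w6.png

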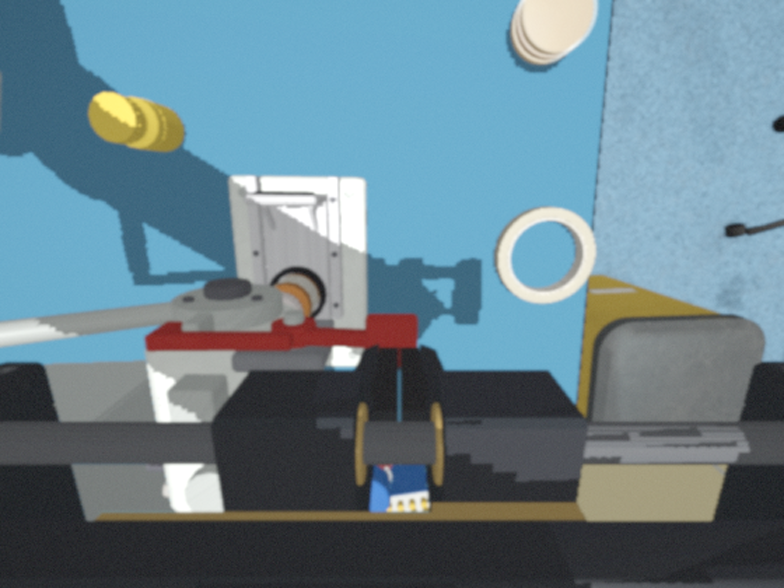

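Run:
```python
from h import *
a=ctrl.get_image("scene");b=ctrl.get_image("side");w=ctrl.get_image("wrist")
def W(R,t):
    T=np.eye(4);U,_,V=np.linalg.svd(np.array(R,float));T[:3,:3]=U@V;T[:3,3]=t
    C=np.linalg.inv(T@np.array(w["tool_from_camera"]));d=dict(w);d["R"]=C[:3,:3];d["t"]=C[:3,3];return d
w1=W([[0.819, 0.002, 0.573], [0.004, -1.0, -0.001], [0.573, 0.003, -0.819]],[0.3991, 0.2113, 0.2996])
w5=W([[-0.999, 0.041, -0.005], [0.041, 0.999, -0.004], [0.005, -0.005, -1.0]],[0.5126, 0.2909, 0.3404])
s=ctrl.get_state();w6=W(s["eef_rot"],s["tool_pos"])
g=lambda x,y:(x/1.4,y/1.4)
sets=dict(padcorner=((262,122),(417,348)),barR=((420,127),(148,348)),hubcap=((403,166),(228,290)),)
for n,(p,q) in sets.items():
    print(n,*tri([w1,w6],[g(*p),g(*q)]))
print("hub w1,w5,w6",tri([w1,w5,w6],[g(403,166),g(312,350),g(228,290)]))
print("yellow top",tri([w1,w5,w6],[g(514,326),g(215,214),g(113,117)]), "scene",tri([a,b],[(286,283),(280,264)]))
print("hub scene", tri([a,b],[(120+390/4,170+317/4),(120+362/4,170+278/4)]))
```

```text
padcorner [0.60120038 0.31941315 0.21832182] [array([ 3.1, -2.9]), array([ 4.8, -4.7])]
barR [0.58922884 0.19233063 0.23050301] [array([ 2.9, -5.4]), array([ 6.5, -7.8])]
hubcap [0.57942454 0.20852377 0.18509444] [array([-0.4,  0.4]), array([-0.6,  0.6])]
hub w1,w5,w6 (array([0.58025206, 0.20912698, 0.18480674]), [array([-0.9,  0. ]), array([-1.1, -0.9]), array([0.4, 1.5])])
yellow top (array([0.46676665, 0.09082122, 0.07068814]), [array([-0.5, -0.5]), array([-1.3, -0.7]), array([1.2, 0.4])]) scene (array([0.46516072, 0.09326476, 0.06775733]), [array([-0.1,  0. ]), array([ 0.1, -0. ])])
hub scene (array([0.57822911, 0.2087682 , 0.18493622]), [array([ 0.4, -0.1]), array([-0.4,  0.1])])
```

The calibrations agree: hub and yellow bottle triangulate the same from wrist and from scene/side. The visible finger ends sit about 20–25 mm above the TCP projection, so I'll go down on force feedback.

>>> play_rows(
  commands="0.001 0.003 -0.006 0 0 0 0; 0.001 0.003 -0.012 0 0 0 0; 0.001 0.003 -0.018 0 0 0 0; 0.001 0.003 -0.022 0 0 0 0; 0.001 0.003 -0.025 0 0 0 0",
)

```text
time_s: 16.92
tool_pos: [0.595, 0.3107, 0.2099]
eef_rot: [[-0.999, 0.039, -0.007], [0.039, 0.999, -0.005], [0.006, -0.005, -1.0]]
ft_force: [-1.5, 1.2, 2.8]
gripper_width: 0.0005
```

>>> play_rows(
  commands="0 0 -0.004 0 0 0 0; 0 0 -0.008 0 0 0 0; 0 0 -0.012 0 0 0 0; 0 0 -0.014 0 0 0 0",
)

```text
time_s: 17.42
tool_pos: [0.5949, 0.3115, 0.1959]
eef_rot: [[-0.999, 0.039, -0.006], [0.039, 0.999, -0.004], [0.006, -0.004, -1.0]]
ft_force: [-0.3, 4.0, 3.7]
gripper_width: 0.0002
```

Run:
```python
from h import *
s=ctrl.get_state();print(s["time_s"],np.round(s["tool_pos"],3),np.round(s["ft_force"],1))
a=ctrl.get_image("scene");b=ctrl.get_image("side")
save(b,"side7.png",(120,150,270,270),5);save(a,"scene7.png",(120,150,270,270),5)
```

```text
17.425 [0.595 0.311 0.196] [-0.3  4.   3.7]
```

View pics/scene7.png

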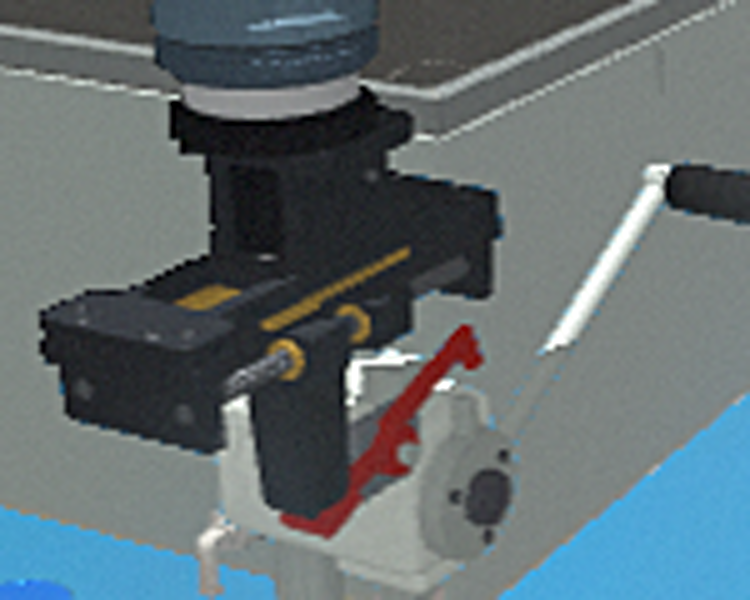

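View pics/side7.png

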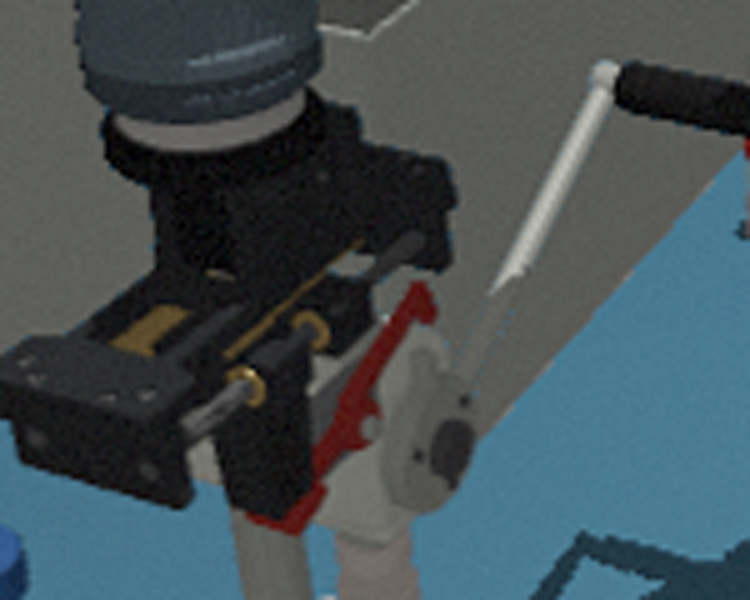

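>>> play_rows(
  commands="0 0 -0.003 0 0 0 0; 0 0 -0.004 0 0 0 0",
)

```text
time_s: 17.77
tool_pos: [0.5949, 0.3107, 0.1914]
eef_rot: [[-0.999, 0.039, -0.007], [0.039, 0.999, -0.005], [0.007, -0.006, -1.0]]
ft_force: [1.8, 2.3, 2.7]
gripper_width: 0.0008
```

>>> play_rows(
  commands="0 0 0.04 0 0 0 0; 0 0 0.09 0 0 0 0; -0.005 -0.02 0.14 0 0 0 0; -0.02 -0.07 0.145 0 0 0 0; -0.035 -0.12 0.145 0 0 0 0; -0.05 -0.17 0.145 0 0 0 0; -0.06 -0.22 0.145 0 0 0 0; -0.065 -0.265 0.14 0 0 0 0; -0.065 -0.267 0.13 0 0 0 0; -0.065 -0.267 0.12 0 0 0 0",
)

```text
time_s: 19.02
tool_pos: [0.5294, 0.0431, 0.3105]
eef_rot: [[-0.999, 0.04, -0.008], [0.04, 0.999, -0.006], [0.008, -0.006, -1.0]]
ft_force: [-0.7, 0.2, -0.9]
gripper_width: 0.0006
```

Run:
```python
from h import *
s=ctrl.get_state();print(s["time_s"],np.round(s["q"],1),np.round(s["tool_pos"],3),np.round(s["ft_force"],1))
a=ctrl.get_image("scene");b=ctrl.get_image("side");w=wrist();save(w,"w8.png",None,1.4)
save(b,"side8.png",(130,120,330,270),4);save(a,"scene8.png",(130,120,330,270),4)
```

```text
19.025 [ 35.8  23.9 -59.7  96.3  21.6  72.9  59.2] [0.529 0.043 0.31 ] [-0.7  0.2 -0.9]
```

View pics/scene8.png

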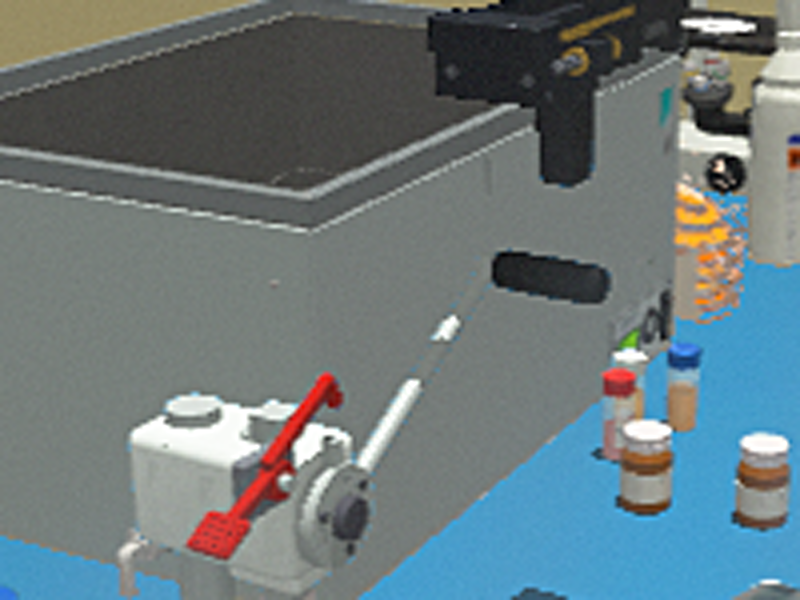

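View pics/w8.png

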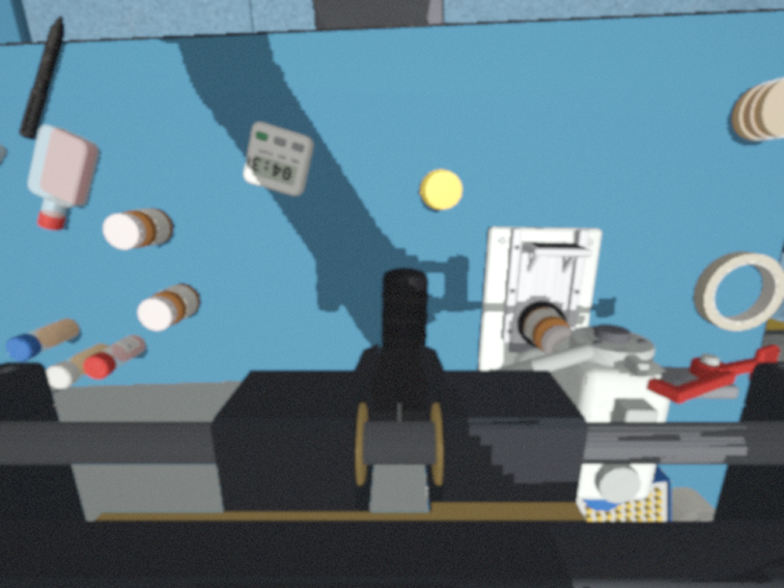

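>>> play_rows(
  commands="0 0.001 -0.02 0 0 0 0; 0 0.001 -0.035 0 0 0 0; 0 -0.002 -0.047 0 0 0 0; 0 -0.006 -0.058 0 0 0 0; 0 -0.012 -0.072 0 0 0 0; 0 -0.017 -0.088 0 0 0 0; 0 -0.021 -0.104 0 0 0 0",
)

```text
time_s: 20.05
tool_pos: [0.5296, 0.0231, 0.2058]
eef_rot: [[-0.999, 0.038, -0.008], [0.038, 0.999, -0.005], [0.008, -0.006, -1.0]]
ft_force: [-0.1, -2.7, 4.8]
gripper_width: 0.0004
```

Run:
```python
from h import *
s=ctrl.get_state();print(s["time_s"],np.round(s["tool_pos"],3),np.round(s["ft_force"],1))
b=ctrl.get_image("scene")
save(b,"scene9.png",(130,120,330,270),4)
```

```text
20.05 [0.53  0.023 0.206] [-0.1 -2.7  4.8]
```

View pics/scene9.png

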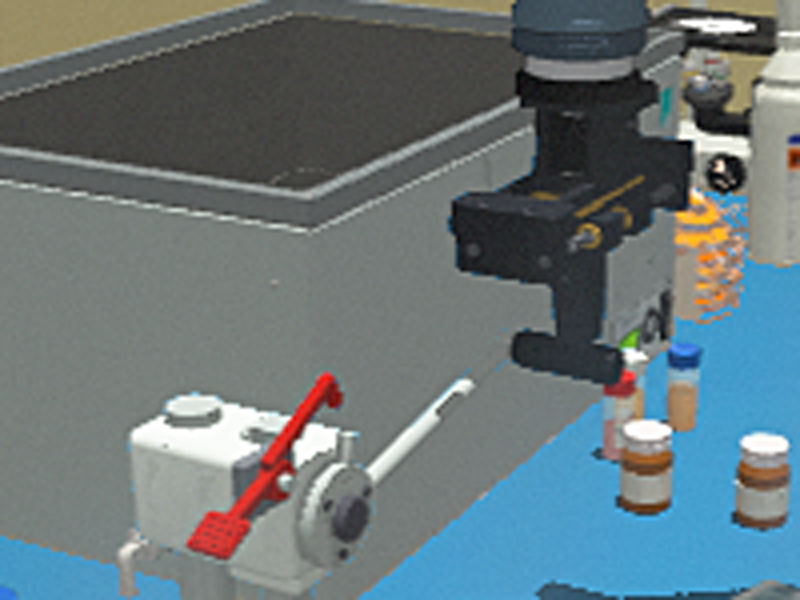

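The scene view shows the fingers on the grip at about (580,360) in the crop. The lever is following down and the catch hook is up.

>>> play_rows(
  commands="0 -0.002 -0.012 0 0 0 0; 0 -0.003 -0.024 0 0 0 0; 0 -0.003 -0.036 0 0 0 0; 0 -0.002 -0.048 0 0 0 0; 0 -0.001 -0.06 0 0 0 0; 0 0.001 -0.072 0 0 0 0; 0 0.004 -0.082 0 0 0 0; 0 0.007 -0.09 0 0 0 0",
)

```text
time_s: 21.1
tool_pos: [0.5285, 0.0294, 0.1131]
eef_rot: [[-0.999, 0.038, -0.011], [0.038, 0.999, -0.006], [0.01, -0.006, -1.0]]
ft_force: [0.3, -3.3, 5.4]
gripper_width: 0.0005
```

Run:
```python
from h import *
b=ctrl.get_image("scene")
save(b,"scene10.png",(130,150,330,330),4)
```

```text
(no output)
```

View pics/scene10.png

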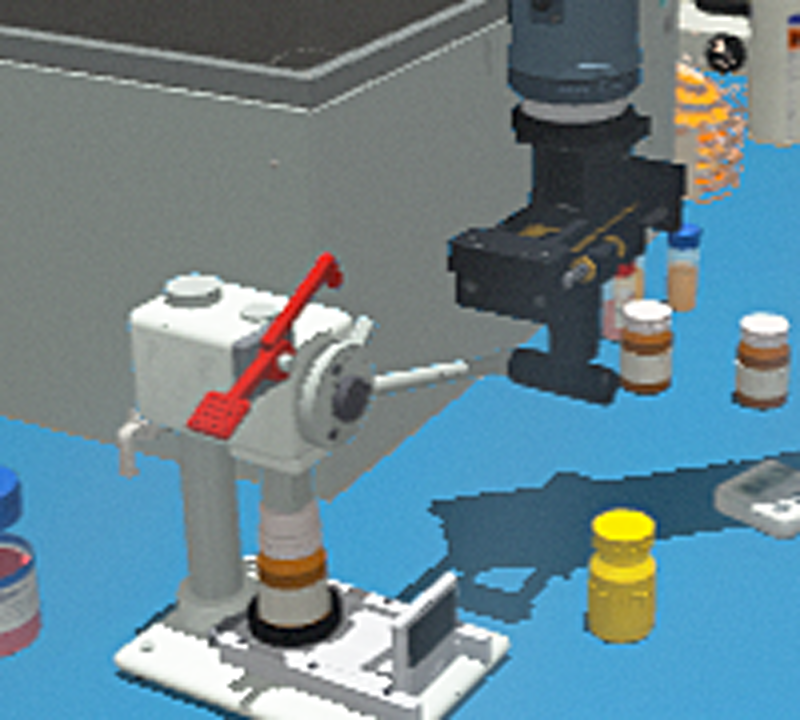

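>>> play_rows(
  commands="0 0.001 -0.004 0 0 0 0; 0 0.002 -0.007 0 0 0 0; 0 0.002 -0.009 0 0 0 0",
)

```text
time_s: 21.52
tool_pos: [0.5285, 0.0325, 0.1035]
eef_rot: [[-0.999, 0.037, -0.011], [0.037, 0.999, -0.004], [0.01, -0.005, -1.0]]
ft_force: [0.0, -2.8, 6.9]
gripper_width: -0.0
```

>>> play_rows(
  commands="0 0.001 -0.003 0 0 0 0; 0 0.002 -0.006 0 0 0 0; 0 0.003 -0.009 0 0 0 0",
)

```text
time_s: 21.9
tool_pos: [0.529, 0.0335, 0.0988]
eef_rot: [[-0.999, 0.038, -0.01], [0.038, 0.999, -0.011], [0.01, -0.012, -1.0]]
ft_force: [-17.9, -14.2, 67.3]
gripper_width: 0.0007
```

>>> play_rows(
  commands="0 0 0 0 0 0 0; 0 0 0 0 0 0 0",
)

```text
time_s: 22.15
tool_pos: [0.5288, 0.0328, 0.1013]
eef_rot: [[-0.999, 0.039, -0.01], [0.039, 0.999, -0.015], [0.01, -0.016, -1.0]]
ft_force: [-10.0, -7.2, 34.1]
gripper_width: 0.0002
```

Run:
```python
from h import *
b=ctrl.get_image("scene")
save(b,"scene11.png",(130,150,330,330),4)
```

```text
(no output)
```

View pics/scene11.png

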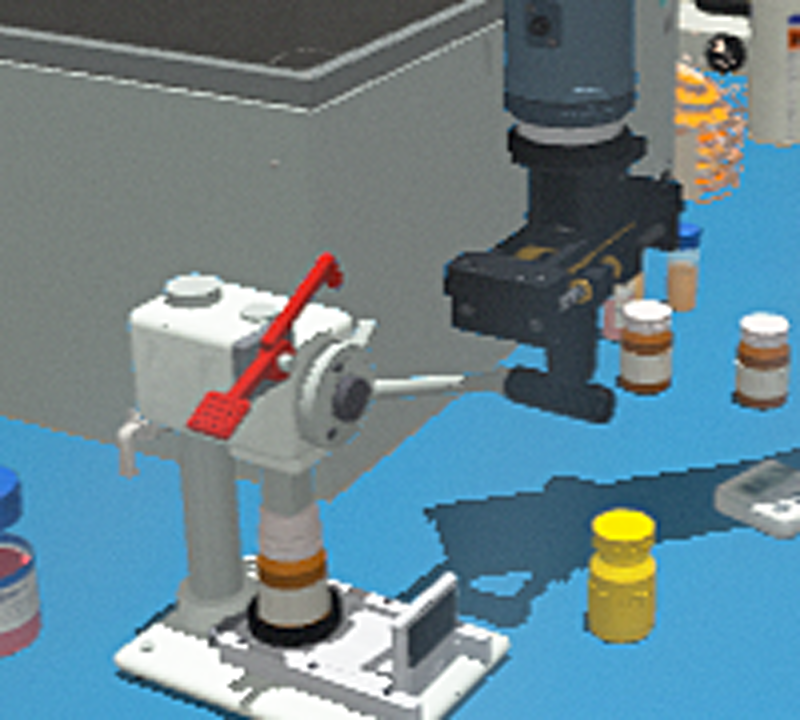

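Run:
```python
from h import *
a=ctrl.get_image("scene");b=ctrl.get_image("side");save(b,"side11.png",(130,150,330,330),4)
for q in(0.7,.8,.875):
    f=np.pi/6-q
    for dx in(-.036,0,.036):
        X=np.array([.547-.01+dx,.209-.19*np.cos(f)-.06*dx,.185+.19*np.sin(f)])
        print(q,dx,X.round(3),((proj(a,X)-[130,150])*4).round(0),((proj(b,X)-[130,150])*4).round(0))
```

```text
0.7 -0.036 [0.501 0.024 0.152] [619. 350.] [587. 265.]
0.7 0 [0.537 0.022 0.152] [568. 338.] [534. 251.]
0.7 0.036 [0.573 0.02  0.152] [519. 326.] [482. 238.]
0.8 -0.036 [0.501 0.028 0.133] [615. 379.] [585. 294.]
0.8 0 [0.537 0.026 0.133] [565. 367.] [532. 280.]
0.8 0.036 [0.573 0.024 0.133] [516. 355.] [480. 267.]
0.875 -0.036 [0.501 0.033 0.12 ] [612. 402.] [582. 317.]
0.875 0 [0.537 0.031 0.12 ] [562. 389.] [529. 303.]
0.875 0.036 [0.573 0.028 0.12 ] [513. 376.] [477. 289.]
```

View pics/side11.png

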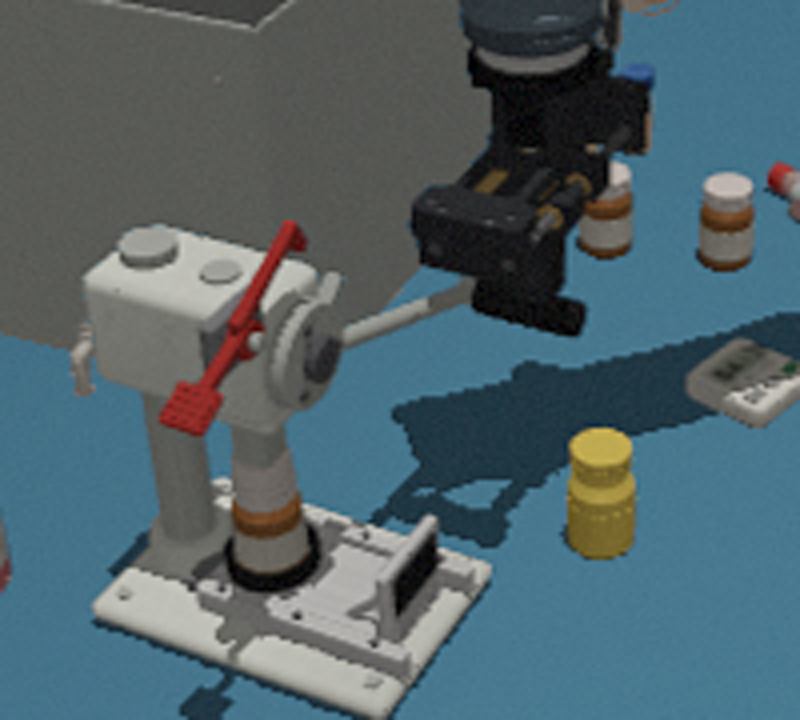

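The grip matches the model for 0.875 rad in both views: front end at (610,400) in the scene crop and (582,315) in the side crop. Holding it there.

>>> play_rows(
  commands="0 0 -0.001 0 0 0 0; 0 0 -0.001 0 0 0 0; 0 0 -0.001 0 0 0 0; 0 0 -0.001 0 0 0 0; 0 0 -0.001 0 0 0 0; 0 0 -0.001 0 0 0 0; 0 0 -0.001 0 0 0 0; 0 0 -0.001 0 0 0 0; 0 0 -0.001 0 0 0 0; 0 0 -0.001 0 0 0 0",
)

```text
time_s: 23.55
tool_pos: [0.5287, 0.0325, 0.1019]
eef_rot: [[-0.999, 0.039, -0.011], [0.039, 0.999, -0.017], [0.01, -0.018, -1.0]]
ft_force: [-6.6, -4.7, 24.7]
gripper_width: 0.0006
```

>>> play_rows(
  commands="0 -0.004 0.012 0 0 0 0; 0 -0.008 0.03 0 0 0 0; 0 -0.011 0.05 0 0 0 0; 0 -0.013 0.07 0 0 0 0; 0 -0.012 0.09 0 0 0 0; 0 -0.009 0.11 0 0 0 0; 0 -0.004 0.13 0 0 0 0; 0 0.002 0.148 0 0 0 0; 0 0.009 0.163 0 0 0 0; 0 0.011 0.178 0 0 0 0",
)

```text
time_s: 24.8
tool_pos: [0.5284, 0.0441, 0.2807]
eef_rot: [[-0.999, 0.038, -0.011], [0.038, 0.999, -0.018], [0.01, -0.018, -1.0]]
ft_force: [-0.6, -0.0, -0.2]
gripper_width: 0.0003
```

>>> play_rows(
  commands="0 0 0.03 0 0 0 0; 0 0 0.06 0 0 0 0; -0.02 -0.04 0.08 0 0 0 0; -0.04 -0.09 0.08 0 0 0 0; -0.05 -0.14 0.08 0 0 0 0; -0.05 -0.18 0.08 0 0 0 0; -0.05 -0.18 0.08 0 0 0 0",
)

```text
time_s: 25.68
tool_pos: [0.4776, -0.1397, 0.3604]
eef_rot: [[-0.999, 0.044, -0.013], [0.044, 0.999, -0.018], [0.012, -0.018, -1.0]]
ft_force: [0.5, 0.2, -0.1]
gripper_width: 0.0003
```

Run:
```python
from fit import *
s=ctrl.get_state();print(s["time_s"],np.round(s["q"],1),np.round(s["tool_pos"],3),np.round(s["ft_force"],1))
a=ctrl.get_image("scene");b=ctrl.get_image("side");save(b,"side12.png",(130,150,360,330),3.4);save(a,"scene12.png",(130,150,360,330),3.4)
save(a,"cap.png",(180,260,260,320),8)
m=model(np.array([ 0.625,0.204,-0.06,-0.163,-0.036,0.05,0.224,-0.078,-0.,0.185,-0. ]))
for n,im in(("a",a),("b",b)):
    print(n,proj(im,m["ram"]+[0,0,.032]),proj(im,m["ram"]+[0,0,.065]),proj(im,m["ram"]+[0,0,.072]))
    for k in["lever_grip","bottle_center"]: print(k,[(np.round(o["xy"],1).tolist(),round(o["p"],2)) for o in ctrl.spot_point(k,im)][:3])
    for k in ["capped_1_center","timer_center","flask_center"]: print(k,[(np.round(o["xy"],1).tolist(),round(o["p"],2)) for o in ctrl.spot_point(k,im)][:3])
```

```text
25.675 [ 59.5  16.3 -59.6  96.4  15.5  76.4  84.5] [ 0.478 -0.14   0.36 ] [ 0.5  0.2 -0.1]
a [203.93355796 292.38516717] [203.20481316 280.07212938] [203.04793154 277.42142187]
lever_grip [([268.3, 188.7], 0.88), ([238.7, 303.8], 0.25)]
bottle_center [([204.9, 292.2], 0.97), ([282.9, 294.5], 0.85)]
capped_1_center [([317.9, 242.6], 0.79)]
timer_center [([322.4, 272.1], 0.74), ([183.8, 249.6], 0.64)]
flask_center [([343.4, 238.2], 0.66)]
b [197.28012161 278.60160686] [195.94179069 267.28558546] [195.6520834  264.83601647]
lever_grip [([262.0, 170.6], 0.83)]
bottle_center [([194.7, 277.9], 0.67), ([279.3, 272.5], 0.6)]
capped_1_center [([308.1, 206.6], 0.5)]
timer_center [([318.7, 245.5], 0.65)]
flask_center [([336.9, 202.5], 0.96), ([230.6, 293.7], 0.7)]
```

View pics/scene12.png

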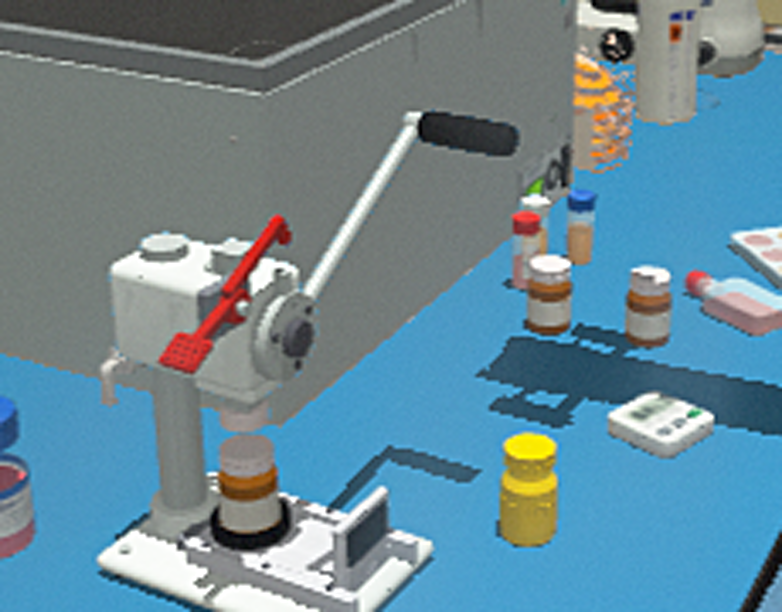

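View pics/side12.png

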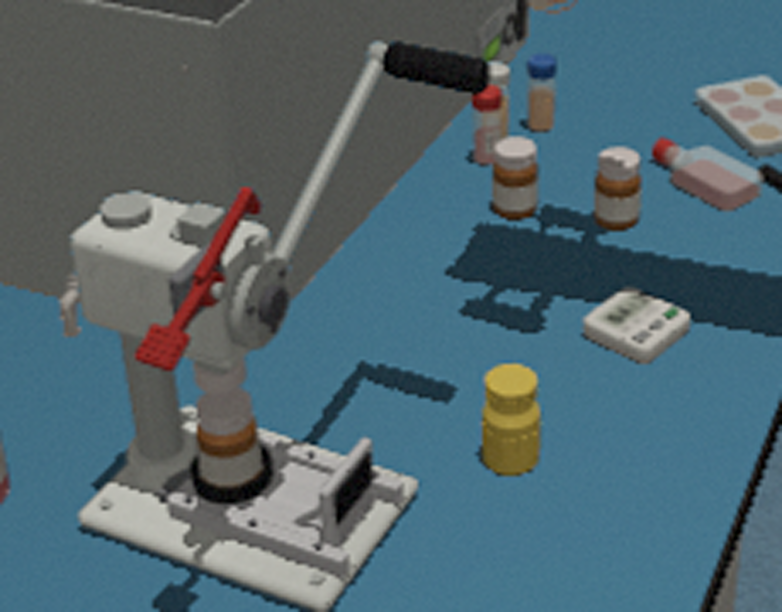

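View pics/cap.png

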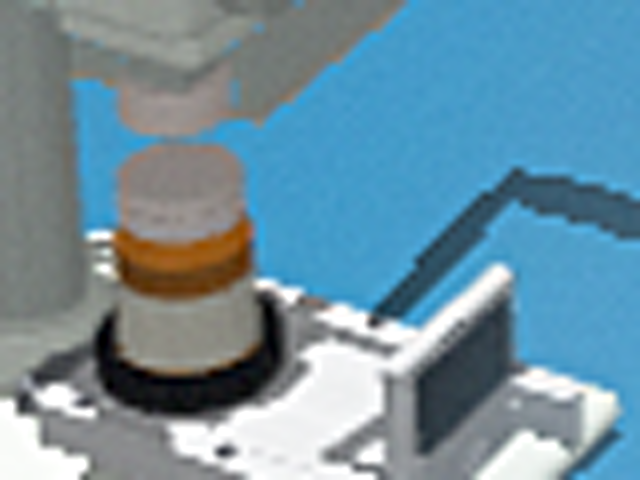

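```bash
python3 -c "
from station import ctrl
print(ctrl.job_done())"
```

```text
the job is handed in; nothing more can be done
None
```

The bottle is capped and the job is handed in at about 26 s, but no verdict was reported. I pushed the carriage home to its stop, pressed the catch's thumb pad to release it and pressed the lever to its stop. I held it there for about 1.6 s, then let the lever rise and moved the arm clear.

**Last checks, all from camera pictures:**
- **Cap:** its top centre is at pixel row 281.2. I expected 280.1 if it was seated and 277.4 if it was still loose. There is now a clear gap below the ram.
- **Bottle:** it stands upright within about 3 pixels of the ram's axis (roughly 5 mm, about the limit) in both views. The carriage is home.
- **Lever and bench:** the lever is back at its starting pixel position. The capped bottles, timer, flask and yellow look-alike are where they were, within the networks' scatter of a few pixels.

**What went wrong or disagreed:**
- My first approach ran joints 3, 4 and 7 up to the edge of their ranges. The last readings were still inside, and I turned the tool half a turn to get free.
- The wrist force spiked to about 67 N when the lever hit its stop, through the fingers only. I eased it to about 25 N for the hold.
- The visible fingertips sat about 25 mm above where the TCP projected, so I pressed the catch and the lever by force feedback.

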